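# Clear the trimmings off the hob, slide the pressure cooker over and start it

### The arm

A 6-joint arm with a two-finger parallel gripper is mounted at the origin on the work surface. World frame = base frame: x ahead of the robot, y to its left, z up, the work surface at z = 0. Lengths are in m, angles in degrees, forces in N, time in s.
With the tool pointing down it reaches from about 0.35 to 0.8 m from the base axis. Payload 7.3 kg.
Tool frame: the origin (TCP) lies at the very end of the fingers, on their centre line; the grasp point (between the pads) lies 19 mm behind it; y points along the fingers, z is the direction in which the jaws open and shut, and the axes are right-handed (so a half turn about y gives the same grasp; the last joint's range is limited). The gripper opens to 85 mm and grips with 20 to 120 N. Pads are 22 mm wide; open, the fingers measure 114 mm over their backs; the gripper's body (76 mm by 85 mm) begins 54 mm behind the grasp point. The pads swing forward as they close: fully open they stand 13 mm farther back than shut.
Start: joints at [65.833, 19.595, 87.324, -0, 73.075, -8.365], TCP at [0.143, 0.505, 0.231] pointing down, gripper open.
Joint ranges: [-145.02, 145.02], [-44.19, 115.74], [2.07, 154.8], [-57.11, 237.11], [16.16, 152.29], [-177.93, 177.93]. Speed limits (degrees/s): [147.25, 147.25, 180, 180, 180, 180].

### API

Orientations are given as [roll, pitch, yaw] about the fixed x, y, z axes, in that order (R = Rz(yaw) Ry(pitch) Rx(roll)).
In Python, from bench import arm gives the robot as it stands.
- The arm moves only by the shell command python3 -m pendant 'ROWS'. ROWS is JSON, a list that holds one entry, the list of rows, each a list of 5 numbers: the finger opening in mm, from 0 to 85.4, then the shift along the tool's x, y, z in mm, then the turn about the tool's y in units of 5 degrees (1.0 is 5 degrees). In form: [[[claw, x, y, z, twist], ...]]. A call has 1 to 5 rows; each row is the pose to reach, as a shift and turn from the pose commanded when the call began, along the tool's axes at that moment; what a row does not reach only later rows make up. A row lasts 1/10 s, in which the tool goes at most 50 mm and 8.59 degrees, less where a joint would pass 70% of its speed; a pose out of reach is approached as far as the arm can. A call with a gripper value outside its range is refused whole. The fingers move at their own pace and stop on an object; the grip force is fixed at half the most. Time passes only in rows, so rows that repeat a pose let the fingers close. It gives the time, the measured TCP pose, the force and the opening at its end, in the units of the state.
- arm.read_state(): the state, without advancing time (a new reading comes with each control period).
- arm.camera(name): name is "scene" or "top" or "wrist"; returns a dict with "image" (384x512x3 uint8, blue, green, red), "K" (3x3 intrinsics, pixels), "dist" ([k1, k2, p1, p2, k3] as OpenCV has them; the pictures are not rectified), "R" (3x3) and "t" (3): a world point X has camera coordinates R X + t; the wrist camera has in their place "mount" (4x4, takes a point from camera to tool coordinates, whose origin is the TCP and whose axes are the tool frame's). Camera axes: x right, y down, z forward; pixel columns grow to the right and rows downward; lengths in m; the calibration is good to about 2 mm. A picture is of the moment at which its call begins: read the wrist's pose just before it. There is no depth.
- arm.close_job(): hands the job in, once; it reports no verdict.
The state is a dict: "time": time; "qpos": joint angles; "joint_velocities": joint speeds; "joint_torque": joint torques, N m; "position": TCP position; "orientation": TCP orientation; "ft_force": force on the tool from outside, world axes, zero at the start; "moment": the same for the moment, N m; "opening": finger opening in m.
Only numpy, scipy, OpenCV 4.12 (cv2) and the standard library are available. Lean on these libraries where they do the work, as an engineer would, in place of code of your own. Each camera call takes 0.05 s, during which the arm holds its last target.

### The job

Put every vegetable trimming lying on the hob into the food-waste caddy. When the hob is clear, slide the pressure cooker across the glass, without lifting it, onto the other, now free zone so that its base stands wholly inside the printed ring; then switch the hob on by pressing, one at a time, the red power key, the white key at the end of the row that belongs to the cooker's new zone (left key for the left zone, right key for the right) and the orange boil key. Do not press the other zone's key, and leave the jar, funnel, tamper, ladle and salt jar where they are.

Things in the scene. Friction and masses are not known exactly. Their poses are not given: they have to be found in the camera images.
- hob: Two-zone tabletop hob, fixed: 540 mm along its y, 340 mm along its x, flat black glass top 60 mm up. Origin: centre of underside. -x is the front (robot side), +y the left; yaw within 0.06 rad. Keys in a row 40 mm in from the front edge, left to right: white (left zone), red, orange, white (right zone), 70 mm apart, housings 42 mm across, 3 mm high. Ring centres at x +30 mm, y +135 or -135 mm.
- free_zone: The printed ring that the cooker does NOT start on (left or right, varies), littered with trimmings; the cooker's destination. Origin at the ring's centre on the glass. Ring 190 mm outside diameter, flat print.
- pot: Small steel pressure cooker, lid locked on, one loose rigid piece, about 0.9 kg. Origin: centre of its underside. Base 150 mm across, lid 158 mm, 125 mm high in all. Two solid black ears at its +y and -y sides: 46 mm wide (along its x), 65 to 83 mm above its underside, out to 109 mm from its axis; pinch one from above across its width, 95 mm from the axis. Starts on the other ring.
- caddy: Dark green open food-waste caddy, lid off, fixed, beside the hob's left or right end (varies, gap about 10 mm): 220 mm along its x, 170 mm along its y, 150 mm high, walls 4 mm. Origin at the centre of its underside. A thin wire bail is folded down on its -x side.
- carrot_a: Vegetable trimming; may be absent (None). Origin at its centre. Orange carrot butt, upright round slug 32 mm diameter (about its z), 28 mm high, 22 g.
- carrot_b: Vegetable trimming; may be absent (None). Origin at its centre. Orange carrot butt, upright round slug 30 mm diameter (about its z), 26 mm high, 18 g.
- stump_a: Vegetable trimming; may be absent (None). Origin at its centre. Pale cabbage-stump chunk, 36 mm (x) by 30 mm (y) by 28 mm (z), 28 g.
- stump_b: Vegetable trimming; may be absent (None). Origin at its centre. Pale cabbage-stump chunk, 40 mm (x) by 28 mm (y) by 26 mm (z), 26 g.
- beet: Vegetable trimming; may be absent (None). Origin at its centre. Dark red beet top, round slug 36 mm diameter (about its z), 26 mm high, 28 g.
- parsnip: Vegetable trimming; may be absent (None). Origin at its centre. Cream parsnip butt, round slug 34 mm diameter (about its z), 26 mm high, 24 g.
- pumpkin: Vegetable trimming; may be absent (None). Origin at its centre. Pumpkin chunk, orange with a green rind side, 40 mm (x) by 30 mm (y) by 28 mm (z), 30 g.
- key_left (a joint): Spring key of the hob: white key at the left end, switches the left zone. 0 up, 0.005 m fully down (straight down, about 4 N); counts as pressed beyond 0.0035; springs back.
- key_left_top (a point): Centre of the round cap's top (key_left), 26 mm across, 12 mm above the glass when up; sinks with it.
- key_power (a joint): Spring key of the hob: red power key, left of the middle. 0 up, 0.005 m fully down (straight down, about 4 N); counts as pressed beyond 0.0035; springs back.
- key_power_top (a point): Centre of the round cap's top (key_power), 26 mm across, 12 mm above the glass when up; sinks with it.
- key_boil (a joint): Spring key of the hob: orange boil (full heat) key, right of the middle. 0 up, 0.005 m fully down (straight down, about 4 N); counts as pressed beyond 0.0035; springs back.
- key_boil_top (a point): Centre of the round cap's top (key_boil), 26 mm across, 12 mm above the glass when up; sinks with it.
- key_right (a joint): Spring key of the hob: white key at the right end, switches the right zone. 0 up, 0.005 m fully down (straight down, about 4 N); counts as pressed beyond 0.0035; springs back.
- key_right_top (a point): Centre of the round cap's top (key_right), 26 mm across, 12 mm above the glass when up; sinks with it.
- clip_jar: Bystander: glass jar with clip-on lid, 86 mm across, 130 mm high, standing on a 14 mm walnut tray (200 by 170 mm) at the end of the hob away from the caddy. Origin at centre of underside.
- funnel: Bystander: grey plastic funnel standing mouth down on the same tray, 80 mm across, 95 mm high. Origin at centre of underside.
- tamper: Bystander: pine tamper lying on the worktop between robot and hob, 245 mm long along its y, up to 50 mm high. Origin on its underside.
- ladle: Bystander: steel ladle lying bowl down between robot and hob; bowl 80 mm across, 32 mm high, under the origin; handle runs 270 mm along its +y, flat.
- salt_jar: Bystander: white salt jar, 52 mm across, 75 mm high, on the same tray. Origin at centre of underside.
There are look-alikes about, which are no part of the job. What is shaped like the pot but yellow is not meant.

How it is judged:
By the outcome, as a careful person would: the job done as asked, in the order asked, and still so for the second after the job is handed in, with the robot touching nothing.
Of carrot_a, carrot_b, stump_a, stump_b, beet, pumpkin, parsnip only 5 to 7 are there at a start; the rules pass over those that are not, and their reading is None.
At some moment in a run one of carrot_a, carrot_b, stump_a, stump_b, beet, pumpkin, parsnip, pot may be knocked a few centimetres aside while the robot is not near it.
Once in a run the grip may slacken for a moment while it holds something.
It also fails if it takes over 210 s, if anything falls off the work surface, if the arm or the gripper's body presses on something with over 40 N, if the wrist force passes 120 N, or if a joint passes its speed limit or range.

## Working session

There is one attempt and no reset: what is moved stays moved. The work goes in short steps, Python scripts to look and compute and a shell command to move; the robot and the scene stay as the last step left them, time stands still between calls to the robot, and variables do not carry over. Pictures are saved under pics/ and viewed, and the job is handed in when it is done.

```bash
ls; mkdir -p pics; cat > h.py <<'E'
import numpy as np,cv2
from bench import arm
def snap(n,fn):
    s=arm.read_state(); c=arm.camera(n); cv2.imwrite('pics/'+fn,c['image']); np.save('pics/'+fn+'.npy',np.array([c,s],dtype=object),allow_pickle=True); return c,s
def load(fn): return np.load('pics/'+fn+'.npy',allow_pickle=True)
E
python3 - <<'E'
from h import *
for n in ['scene','top','wrist']:
    c,s=snap(n,n+'0.png'); print(n,c['K'],c['dist'],c.get('R'),c.get('t'),c.get('mount'))
print(arm.read_state())
E
```

```text
pics
scene [[361.1498269    0.         253.2515944 ]
 [  0.         361.1498269  191.17591719]
 [  0.           0.           1.        ]] [-0.07666137  0.          0.          0.          0.        ] [[-7.14042122e-01  7.00102668e-01  3.19297954e-04]
 [ 4.58012177e-01  4.67476306e-01 -7.56102340e-01]
 [-5.29498530e-01 -5.39742677e-01 -6.54453321e-01]] [ 0.33850668 -0.15026074  1.5487996 ] None
top [[424.2884905    0.         251.81997245]
 [  0.         424.2884905  192.42182063]
 [  0.           0.           1.        ]] [0.0022246 0.        0.        0.        0.       ] [[ 0.00750713 -0.99990147  0.01186115]
 [-0.9975241  -0.00831764 -0.06983183]
 [ 0.0699236  -0.01130755 -0.99748826]] [-0.02099153  0.46748485  1.19912161] None
wrist [[341.45570421   0.         256.765988  ]
 [  0.         341.45570421 188.46267174]
 [  0.           0.           1.        ]] [-0.05043284  0.          0.          0.          0.        ] None None [[ 5.36609938e-04  9.54768296e-01  2.97350319e-01 -7.68883104e-02]
 [ 2.87203069e-04 -2.97350497e-01  9.54768349e-01 -1.42876346e-01]
 [ 9.99999815e-01 -4.26938261e-04 -4.33773617e-04  6.37754622e-04]
 [ 0.00000000e+00  0.00000000e+00  0.00000000e+00  1.00000000e+00]]
{'time': 0.15, 'qpos': array([ 6.58305378e+01,  1.96303623e+01,  8.73643290e+01, -4.34730003e-04,
        7.30749327e+01, -8.36690012e+00]), 'joint_velocities': array([-0.0437499 , -0.13269121, -0.21899681,  0.14723479, -0.0232255 ,
        0.03148826]), 'joint_torque': array([ 8.88445993e-04, -4.33911431e+01, -2.46150219e+01, -1.73671997e-04,
        5.68980744e-03, -1.60515100e-05]), 'position': array([0.14284205, 0.5048838 , 0.23075957]), 'orientation': array([-9.00689435e+01,  9.71976979e-03, -1.58024411e+01]), 'ft_force': array([-0.63241508,  0.1041067 , -0.01001507]), 'moment': array([-0.01220973,  0.02527167, -0.00737949]), 'opening': 0.08577495497138005}
```

View pics/scene0.png

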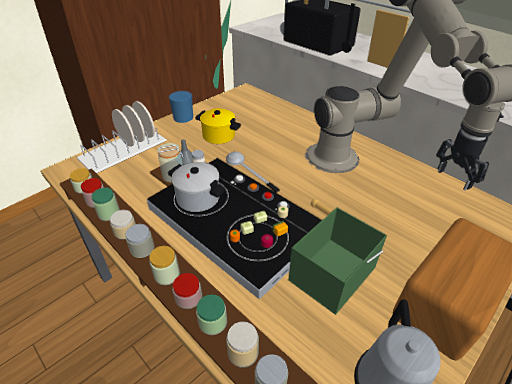

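View pics/top0.png

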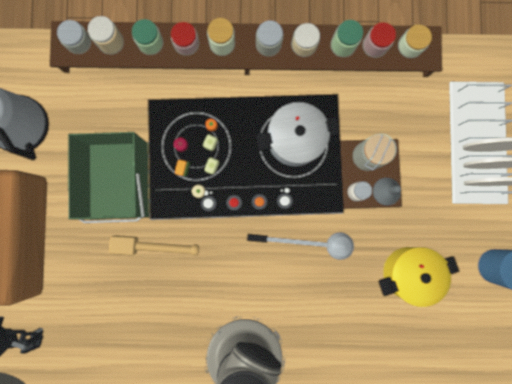

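View pics/wrist0.png

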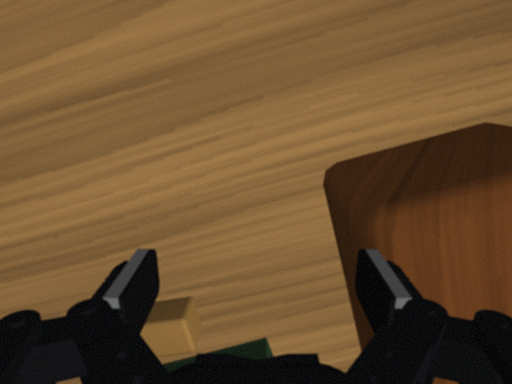

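```bash
python3 - <<'E'
from h import *
a=cv2.imread('pics/top0.png')[85:225,60:410]
cv2.imwrite('pics/top0z.png',cv2.resize(a,None,fx=2.28,fy=2.28,interpolation=cv2.INTER_CUBIC))
a=cv2.imread('pics/scene0.png')[130:310,140:400]
cv2.imwrite('pics/scene0z.png',cv2.resize(a,None,fx=3,fy=3,interpolation=cv2.INTER_CUBIC))
E
```

```text
(no output)
```

View pics/top0z.png

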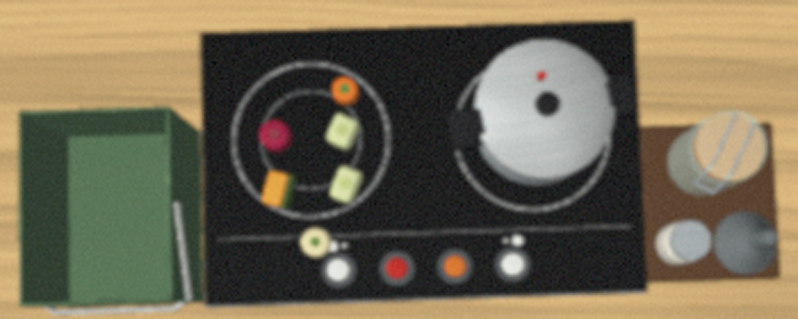

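View pics/scene0z.png

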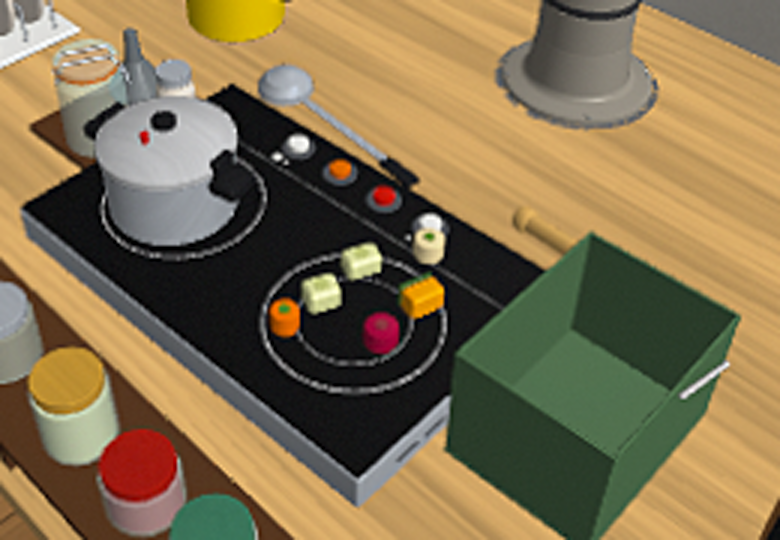

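```bash
cat >> h.py <<'E'
def ray(c,px,s=None):
    px=np.asarray(px,float).reshape(-1,1,2)
    n=cv2.undistortPoints(px,c['K'],np.array(c['dist'])).reshape(-1,2)
    d=np.c_[n,np.ones(len(n))]
    if c.get('mount') is not None:
        from scipy.spatial.transform import Rotation as Ro
        T=np.eye(4);T[:3,:3]=Ro.from_euler('xyz',s['orientation'],degrees=True).as_matrix();T[:3,3]=s['position']
        M=T@np.array(c['mount']);return M[:3,3],d@M[:3,:3].T
    R=np.array(c['R']);return -R.T@np.array(c['t']),d@R
def onz(c,px,z,s=None):
    o,d=ray(c,px,s); return o+d*((z-o[2])/d[:,2])[:,None]
def proj(c,X,s=None):
    X=np.asarray(X,float).reshape(-1,3)
    if c.get('mount') is not None:
        from scipy.spatial.transform import Rotation as Ro
        T=np.eye(4);T[:3,:3]=Ro.from_euler('xyz',s['orientation'],degrees=True).as_matrix();T[:3,3]=s['position']
        W=np.linalg.inv(T@np.array(c['mount'])); R=W[:3,:3];t=W[:3,3]
    else: R=np.array(c['R']);t=np.array(c['t'])
    return cv2.projectPoints(X,cv2.Rodrigues(R)[0],t,c['K'],np.array(c['dist']))[0].reshape(-1,2)
COL=dict(beet=((165,120,50),(179,255,255)),orange=((5,150,120),(22,255,255)),red=((0,170,110),(4,255,255)),pale=((23,25,140),(45,150,255)),green=((50,60,20),(80,255,140)))
def blobs(img,name,amin=20):
    hsv=cv2.cvtColor(img,cv2.COLOR_BGR2HSV)
    m=cv2.inRange(hsv,*[np.array(v,np.uint8) for v in COL[name]])
    n,l,st,ce=cv2.connectedComponentsWithStats(m)
    return [(int(st[i,4]),ce[i],st[i,:4],(l==i).astype(np.uint8)) for i in range(1,n) if st[i,4]>=amin],m
E
python3 - <<'E'
from h import *
c,s=load('top0.png'); im=c['image']
g=cv2.cvtColor(im,cv2.COLOR_BGR2GRAY)
# hob: black region
m=((im.max(2)<60)).astype(np.uint8); m=cv2.morphologyEx(m,cv2.MORPH_CLOSE,np.ones((9,9)))
n,l,st,ce=cv2.connectedComponentsWithStats(m)
i=l[105,250]; cn=cv2.findContours((l==i).astype(np.uint8),cv2.RETR_EXTERNAL,cv2.CHAIN_APPROX_NONE)[0][0]
r=cv2.minAreaRect(cn); print(st[i],r)
box=cv2.boxPoints(r); W=onz(c,box,.06); print('hob corners',W.round(3),W.mean(0).round(4), [np.linalg.norm(W[k]-W[k-1]).round(3) for k in range(4)])
for nme in COL:
    for a,ce,b,_ in blobs(im,nme)[0]:
        if 60<ce[0]<350 and 80<ce[1]<225: print(nme,a,ce.round(1),b,onz(c,[ce],.075)[0].round(4))
E
```

```text
[  137    95   207   123 17862] ((238.9805908203125, 155.9173126220703), (117.70130920410156, 204.7196502685547), 88.09085083007812)
hob corners [[ 0.719  0.312  0.06 ]
 [ 0.745 -0.261  0.06 ]
 [ 0.414 -0.27   0.06 ]
 [ 0.391  0.293  0.06 ]] [0.5676 0.0187 0.06  ] [np.float64(0.329), np.float64(0.574), np.float64(0.331), np.float64(0.563)]
beet 179 [180.2 144. ] [173 137  16  15] [0.5951 0.1808 0.075 ]
orange 108 [210.6 124.3] [205 118  12  13] [0.6507 0.0983 0.075 ]
orange 138 [180. 167.] [175 160  12  15] [0.5315 0.1801 0.075 ]
orange 61 [259.  201.4] [255 197   9   9] [ 0.4391 -0.0364  0.075 ]
red 45 [233.6 202.1] [230 199   8   7] [0.4368 0.0329 0.075 ]
pale 142 [209.4 142. ] [203 135  14  15] [0.6015 0.1008 0.075 ]
pale 149 [210.9 165.4] [205 158  13  16] [0.5368 0.096  0.075 ]
pale 128 [197.9 190.9] [192 185  13  13] [0.4666 0.1301 0.075 ]
pale 30 [ 68.1 205.5] [ 68 191   3  29] [0.424  0.4802 0.075 ]
green 5255 [107.1 175.6] [ 70 133  78  86] [0.506  0.3776 0.075 ]
```

```bash
python3 - <<'E'
from h import *
c,s=load('top0.png'); im=c['image']
px=np.array([(203,35),(633,22),(645,288),(207,304)])/2.28+[60,85]
W=onz(c,px,.06);print(W.round(4),W.mean(0))
keys=np.array([(338,270),(397,268),(454,266),(513,264)])/2.28+[60,85]
K=onz(c,keys,.072);print(K.round(4))
# white keys by mask
hsv=cv2.cvtColor(im,cv2.COLOR_BGR2HSV);m=((hsv[...,2]>190)&(hsv[...,1]<40)).astype(np.uint8)
n,l,st,ce=cv2.connectedComponentsWithStats(m)
for i in range(1,n):
    if 190<ce[i][0]<300 and 180<ce[i][1]<215 and st[i,4]>8: print(ce[i],st[i,4],onz(c,[ce[i]],.072))
# pot
cap=onz(c,np.array([(547,103),(467,128),(622,92)])/2.28+[60,85],.12);print('pot knob',cap)
m=((hsv[...,2]>95)&(hsv[...,1]<40)).astype(np.uint8);m[:, :258]=0;m[:,332:]=0;m[:95]=0;m[175:]=0
m=cv2.morphologyEx(m,cv2.MORPH_OPEN,np.ones((7,7)))
n,l,st,ce=cv2.connectedComponentsWithStats(m);i=1+np.argmax(st[1:,4]);print(st[i])
cn=cv2.findContours((l==i).astype(np.uint8),cv2.RETR_EXTERNAL,cv2.CHAIN_APPROX_NONE)[0][0];print(cv2.minEnclosingCircle(cn))
print(onz(c,[cv2.minEnclosingCircle(cn)[0]],.16))
# caddy rim corners at .15
print(onz(c,np.array([(20,112),(167,108),(187,298),(20,304)])/2.28+[60,85],.15))
E
```

```text
[[ 0.7202  0.2725  0.06  ]
 [ 0.7424 -0.2562  0.06  ]
 [ 0.4144 -0.2686  0.06  ]
 [ 0.391   0.2597  0.06  ]] [0.56701254 0.00187435 0.06      ]
[[ 0.4327  0.1019  0.072 ]
 [ 0.4357  0.0314  0.072 ]
 [ 0.4386 -0.0368  0.072 ]
 [ 0.4416 -0.1075  0.072 ]]
[284.13793103 200.5       ] 58 [[ 0.44235233 -0.1051388   0.072     ]]
[207.67213115 202.91803279] 61 [[0.43406228 0.103462   0.072     ]]
pot knob [[ 0.62685492 -0.14236792  0.12      ]
 [ 0.59656227 -0.04947378  0.12      ]
 [ 0.64070525 -0.22983641  0.12      ]]
[ 268  102   61   63 2972]
((297.9778747558594, 133.54136657714844), 32.882511138916016)
[[ 0.60929078 -0.132411    0.16      ]]
[[0.6039647  0.45393637 0.15      ]
 [0.61019869 0.28963891 0.15      ]
 [0.39688028 0.26176709 0.15      ]
 [0.38884572 0.44588896 0.15      ]]
```

```bash
cat >> h.py <<'E'
from scipy.spatial.transform import Rotation as Ro
def go(x,y,z,yaw=None,s=None):
    s=s or arm.read_state(); R=Ro.from_euler('xyz',s['orientation'],degrees=True).as_matrix()
    d=R.T@(np.array([x,y,z])-s['position'])*1000
    yw=s['orientation'][2]; tw=0 if yaw is None else -(((yaw-yw+180)%360)-180)/5
    print('rows x,y,z mm',d.round(1),'twist',round(tw,2),'t',round(s['time'],1),'pos',s['position'].round(4),'ori',s['orientation'].round(1))
def items(c,im=None,zc=.08,s=None,lim=(.39,.75,-.02,.29),amin=25):
    im=c['image'] if im is None else im
    for nme in ['beet','orange','pale']:
        for a,ce,b,m in blobs(im,nme,amin)[0]:
            P=onz(c,[ce],zc,s)[0]
            if not(lim[0]<P[0]<lim[1] and lim[2]<P[1]<lim[3]): continue
            cn=cv2.findContours(m,cv2.RETR_EXTERNAL,cv2.CHAIN_APPROX_NONE)[0][0]
            r=cv2.minAreaRect(cn); B=onz(c,cv2.boxPoints(r),zc,s)
            e1,e2=B[1]-B[0],B[2]-B[1]; l1,l2=np.linalg.norm(e1),np.linalg.norm(e2)
            L=e1 if l1>l2 else e2
            ang=np.degrees(np.arctan2(L[1],L[0]))%180
            print(nme,a,ce.round(0),P.round(4)[:2],'size mm',round(max(l1,l2)*1e3),round(min(l1,l2)*1e3),'long axis deg from x',round(ang))
E
python3 - <<'E'
from h import *
c,s=load('top0.png'); items(c)
go(.53,.2,.20,0)
E
```

```text
beet 179 [180. 144.] [0.5942 0.18  ] size mm 43 37 long axis deg from x 45
orange 108 [211. 124.] [0.6495 0.0979] size mm 33 29 long axis deg from x 45
orange 138 [180. 167.] [0.5308 0.1793] size mm 42 26 long axis deg from x 167
pale 142 [209. 142.] [0.6005 0.1004] size mm 36 29 long axis deg from x 155
pale 149 [211. 165.] [0.5361 0.0955] size mm 40 28 long axis deg from x 159
pale 128 [198. 191.] [0.4662 0.1295] size mm 33 33 long axis deg from x 1
rows x,y,z mm [ 455.6   30.9 -187.9] twist -3.16 t 0.1 pos [0.1428 0.5049 0.2308] ori [-90.1   0.  -15.8]
```

```bash
python3 - <<'E'
from h import *
go(.531,.177,.18)
go(.531,.177,.064)
E
```

```text
rows x,y,z mm [ 462.8   50.9 -209.7] twist 0 t 0.1 pos [0.1428 0.5049 0.2308] ori [-90.1   0.  -15.8]
rows x,y,z mm [ 462.8  166.9 -209.6] twist 0 t 0.1 pos [0.1428 0.5049 0.2308] ori [-90.1   0.  -15.8]
```

```bash
python3 -m pendant '[[[60,230,0,-105,0],[60,463,0,-210,0],[60,463,0,-210,0],[60,463,0,-210,0],[60,463,0,-210,0]]]'; python3 -m pendant '[[[60,463,0,-210,0],[60,463,0,-210,0],[60,463,0,-210,0],[60,463,0,-210,0]]]'
```

```text
time: 0.65
position: [0.3349, 0.3422, 0.2313]
orientation: [-90.0, 0.0, -15.8]
ft_force: [0.2, 0.9, -0.1]
opening: 0.0601
time: 1.05
position: [0.4878, 0.213, 0.2312]
orientation: [-90.0, 0.0, -15.8]
ft_force: [0.6, 1.1, -0.3]
opening: 0.0601
```

```bash
python3 -m pendant '[[[60,0,0,0,0],[60,0,0,0,0]]]'; python3 - <<'E'
from h import *
go(.531,.177,.064)
c,s=snap('wrist','w1.png'); 
E
```

```text
time: 1.25
position: [0.4869, 0.2138, 0.2306]
orientation: [-90.0, 0.1, -16.0]
ft_force: [-0.0, 0.5, -0.2]
opening: 0.0601
rows x,y,z mm [ 52.8 166.6 -23.2] twist 0 t 1.2 pos [0.4869 0.2138 0.2306] ori [-90.    0.1 -16. ]
```

View pics/w1.png

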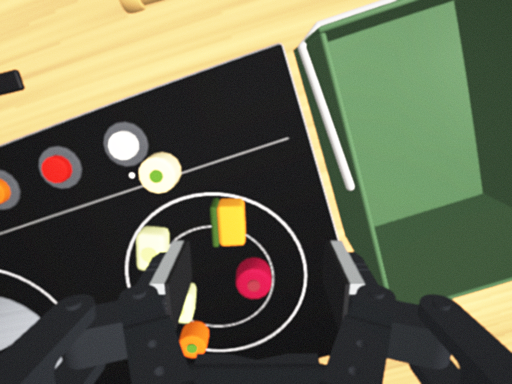

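```bash
python3 - <<'E'
from h import *
c,s=load('w1.png'); items(c,s=s,zc=.08,amin=100)
E
```

```text
beet 1315 [253. 278.] [0.5884 0.1813] size mm 47 35 long axis deg from x 165
orange 192 [  4. 191.] [ 0.4386 -0.0166] size mm 24 10 long axis deg from x 152
orange 421 [230. 216.] [0.5195 0.1789] size mm 48 26 long axis deg from x 166
orange 831 [194. 338.] [0.6417 0.1012] size mm 49 31 long axis deg from x 161
pale 293 [165. 168.] [0.46   0.1375] size mm 38 32 long axis deg from x 100
pale 734 [150. 245.] [0.5268 0.0968] size mm 47 32 long axis deg from x 159
pale 254 [189. 302.] [0.5982 0.1112] size mm 50 13 long axis deg from x 145
```

```bash
python3 -m pendant '[[[60,53,0,-23,0],[60,53,70,-23,0],[60,53,120,-23,0],[60,53,140,-23,0],[60,53,140,-23,0]]]'; python3 - <<'E'
from h import *
go(.531,.177,.064)
c,s=snap('wrist','w2.png'); 
E
```

```text
time: 1.8
position: [0.5266, 0.1787, 0.0864]
orientation: [-90.3, 0.6, -15.7]
ft_force: [0.0, -0.5, 0.1]
opening: 0.0601
rows x,y,z mm [ 4.9 22.3 -0.3] twist 0 t 1.8 pos [0.5266 0.1787 0.0864] ori [-90.3   0.6 -15.7]
```

View pics/w2.png

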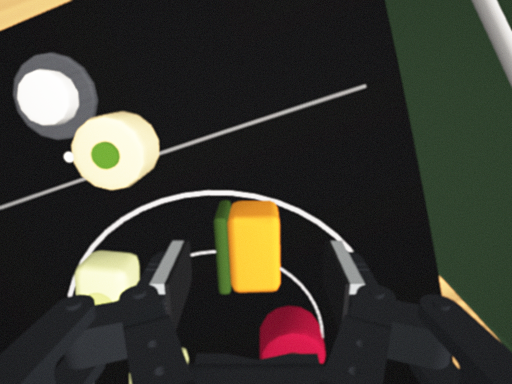

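```bash
python3 -m pendant '[[[60,0,24,0,0],[60,0,24,0,0],[28,0,24,0,0],[0,0,24,0,0],[0,0,24,0,0]]]';python3 -m pendant '[[[0,0,0,0,0],[0,0,0,0,0],[0,0,0,0,0]]]'
```

```text
time: 2.35
position: [0.5327, 0.1787, 0.0698]
orientation: [-89.9, -0.2, -15.8]
ft_force: [-1.1, -0.3, 7.2]
opening: 0.0285
time: 2.65
position: [0.5327, 0.1787, 0.0698]
orientation: [-89.9, -0.2, -15.8]
ft_force: [-0.3, 0.2, 6.7]
opening: 0.0288
```

```bash
python3 -m pendant '[[[0,0,-50,0,0],[0,0,-100,0,0],[0,0,-135,0,0],[0,0,-150,0,0],[0,0,-150,0,0]]]';python3 - <<'E'
from h import *
go(.50,.365,.20)
E
```

```text
time: 3.15
position: [0.5327, 0.1785, 0.2214]
orientation: [-89.8, -0.4, -15.8]
ft_force: [0.3, -0.7, -0.3]
opening: 0.0289
rows x,y,z mm [-82.4  21.4 170.5] twist 0 t 3.1 pos [0.5327 0.1785 0.2214] ori [-89.8  -0.4 -15.8]
```

```bash
python3 -m pendant '[[[0,-20,0,45,0],[0,-41,0,88,0],[0,-62,0,131,0],[0,-82,20,170,0],[0,-82,60,170,0]]]';python3 -m pendant '[[[0,0,10,0,0],[60,0,10,0,0],[60,0,10,0,0],[60,0,10,0,0]]]';python3 - <<'E'
from h import *
go(.50,.365,.20)
c,s=snap('top','t1.png');items(c)
c,s=snap('wrist','w3.png')
E
```

```text
time: 3.65
position: [0.4981, 0.3699, 0.1585]
orientation: [-89.7, -0.2, -15.5]
ft_force: [0.5, -0.3, -0.7]
opening: 0.0285
time: 4.05
position: [0.5001, 0.3636, 0.1493]
orientation: [-89.9, -0.1, -15.9]
ft_force: [0.0, 0.2, 0.6]
opening: 0.0603
rows x,y,z mm [ -0.3 -50.7   1.4] twist 0 t 4.0 pos [0.5001 0.3636 0.1493] ori [-89.9  -0.1 -15.9]
beet 178 [180. 144.] [0.5941 0.1798] size mm 39 38 long axis deg from x 1
orange 109 [211. 124.] [0.6493 0.0978] size mm 33 30 long axis deg from x 1
pale 148 [210. 142.] [0.6004 0.1002] size mm 37 31 long axis deg from x 159
pale 152 [211. 165.] [0.5359 0.0957] size mm 40 29 long axis deg from x 154
pale 136 [198. 191.] [0.4663 0.1293] size mm 35 33 long axis deg from x 90
```

View pics/t1.png

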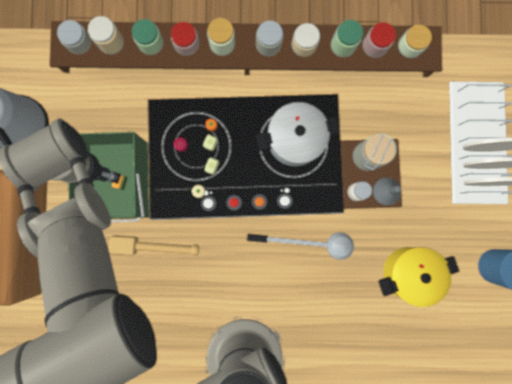

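View pics/w3.png

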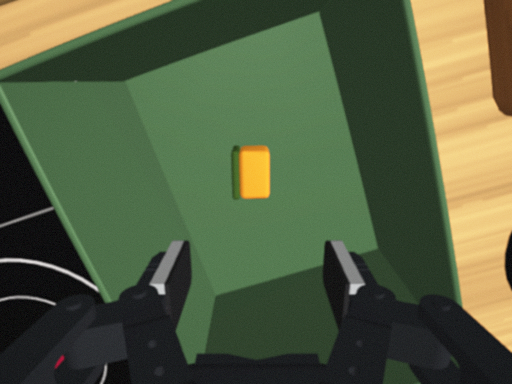

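```bash
python3 - <<'E'
from h import *
go(.594,.180,.071)
E
python3 -m pendant '[[[60,0,-50,0,0],[60,0,-70,0,0],[60,45,-70,-40,0],[60,85,-70,-85,0],[60,120,-70,-120,0]]]';python3 - <<'E'
from h import *
go(.594,.180,.071)
E
```

```text
rows x,y,z mm [ 140.7   78.  -151.1] twist 0 t 4.2 pos [0.4998 0.3637 0.1491] ori [-89.9  -0.1 -15.9]
time: 4.65
position: [0.5728, 0.2319, 0.2188]
orientation: [-89.9, -0.1, -15.8]
ft_force: [1.2, -0.0, 0.0]
opening: 0.06
rows x,y,z mm [ 34.1 147.8 -44.4] twist 0 t 4.7 pos [0.5728 0.2319 0.2188] ori [-89.9  -0.1 -15.8]
```

```bash
python3 -m pendant '[[[60,21,30,-31,0],[60,21,80,-31,0],[60,21,120,-31,0],[60,21,148,-31,0],[60,21,148,-31,0]]]'; python3 -m pendant '[[[30,0,0,0,0],[0,0,0,0,0],[0,0,0,0,0],[0,0,0,0,0],[0,0,0,0,0]]]'
```

```text
time: 5.15
position: [0.5816, 0.1967, 0.066]
orientation: [-90.2, 0.4, -15.9]
ft_force: [-0.3, -0.4, 0.7]
opening: 0.0601
time: 5.65
position: [0.5855, 0.1981, 0.0724]
orientation: [-89.9, -0.3, -15.8]
ft_force: [-0.3, 0.0, 7.2]
opening: 0.0304
```

```bash
python3 - <<'E'
from h import *
c,s=snap('wrist','w4.png')
E
```

```text
(no output)
```

View pics/w4.png

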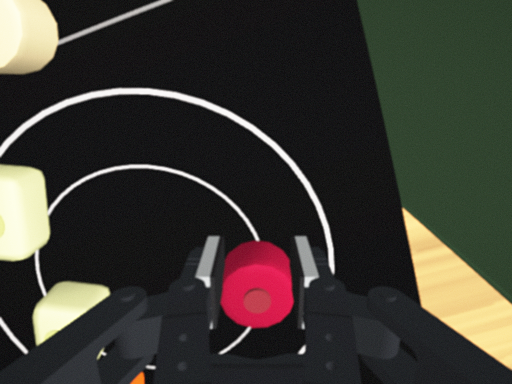

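```bash
python3 - <<'E'
from h import *
c,s=load('w4.png'); print(onz(c,[(257,300),(256,255)],.086,s), s['position'], proj(c,[s['position']],s))
E
python3 -m pendant '[[[60,0,-5,0,0],[60,0,-5,0,0],[60,0,-5,0,0]]]'
python3 - <<'E'
from h import *
c,s=snap('wrist','w5.png')
E
```

```text
[[0.60031999 0.19459341 0.086     ]
 [0.57857971 0.20030852 0.086     ]] [0.58548723 0.19813953 0.072384  ] [[255.57558603 254.63064059]]
time: 6.0
position: [0.5841, 0.1979, 0.075]
orientation: [-90.0, -0.1, -15.8]
ft_force: [-0.2, 0.4, -0.0]
opening: 0.06
```

View pics/w5.png

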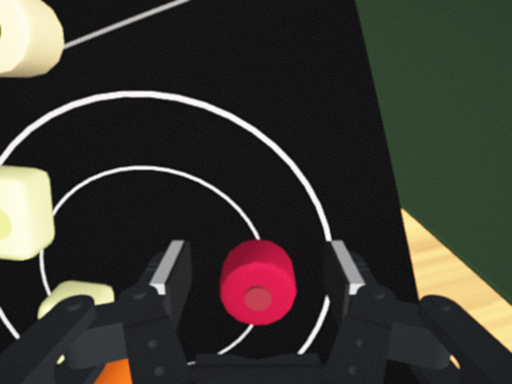

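```bash
python3 -m pendant '[[[60,15,0,0,0],[60,15,0,0,0],[30,15,0,0,0],[0,15,0,0,0],[0,15,0,0,0]]]'; python3 -m pendant '[[[0,0,0,0,0],[0,0,0,0,0]]]'
python3 -m pendant '[[[0,0,-50,0,0],[0,0,-100,0,0],[0,0,-145,0,0],[0,0,-145,0,0]]]';python3 - <<'E'
from h import *
go(.48,.365,.16)
E
```

```text
time: 6.55
position: [0.5979, 0.1939, 0.0744]
orientation: [-90.0, 0.0, -15.8]
ft_force: [0.5, -0.4, 2.4]
opening: 0.0332
time: 6.75
position: [0.5979, 0.1939, 0.0744]
orientation: [-90.0, 0.0, -15.8]
ft_force: [-2.4, -0.4, 2.6]
opening: 0.0336
time: 7.15
position: [0.6012, 0.1944, 0.2269]
orientation: [-89.6, -0.7, -15.8]
ft_force: [0.2, -0.3, -0.3]
opening: 0.033
rows x,y,z mm [-163.9   65.8  130.8] twist 0 t 7.2 pos [0.6012 0.1944 0.2269] ori [-89.6  -0.7 -15.8]
```

```bash
python3 -m pendant '[[[0,-38,0,30,0],[0,-76,0,60,0],[0,-115,0,90,0],[0,-150,0,120,0],[0,-164,30,131,0]]]';python3 -m pendant '[[[0,0,35,0,0],[0,0,35,0,0],[60,0,35,0,0],[60,0,35,0,0],[60,0,0,0,0]]]';python3 - <<'E'
from h import *
c,s=snap('top','t2.png');items(c)
c,s=snap('wrist','w6.png')
go(.6004,.1002,.20)
E
```

```text
time: 7.65
position: [0.4752, 0.3688, 0.1924]
orientation: [-89.6, -0.3, -15.6]
ft_force: [0.6, 0.6, -0.1]
opening: 0.0333
time: 8.15
position: [0.4752, 0.3629, 0.1872]
orientation: [-90.3, 0.3, -15.9]
ft_force: [0.3, -0.5, 0.1]
opening: 0.06
orange 107 [211. 124.] [0.6494 0.0977] size mm 33 29 long axis deg from x 45
pale 149 [209. 142.] [0.6004 0.1003] size mm 37 32 long axis deg from x 159
pale 152 [211. 165.] [0.5359 0.0957] size mm 41 29 long axis deg from x 159
pale 135 [198. 191.] [0.4662 0.1291] size mm 35 33 long axis deg from x 90
rows x,y,z mm [ 189.1   -4.8 -221.9] twist 0 t 8.2 pos [0.4792 0.3654 0.1956] ori [-89.5  -0.4 -15.9]
```

View pics/w6.png

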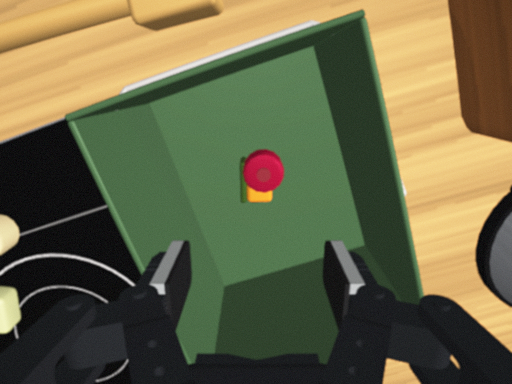

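```bash
python3 - <<'E'
from h import *
go(.6494,.0977,.21)
E
python3 -m pendant '[[[60,45,-20,-45,0],[60,90,-20,-90,0],[60,135,-20,-135,0],[60,180,-20,-180,0],[60,235,-20,-235,0]]]';python3 -m pendant '[[[60,0,0,0,0]]]';python3 - <<'E'
from h import *
go(.6494,.0977,.075)
E
```

```text
rows x,y,z mm [ 237.   -14.3 -210.9] twist 0 t 8.2 pos [0.4792 0.3654 0.1956] ori [-89.5  -0.4 -15.9]
time: 8.75
position: [0.5984, 0.1459, 0.2109]
orientation: [-89.9, -0.2, -15.9]
ft_force: [0.7, -0.7, 1.5]
opening: 0.0598
time: 8.85
position: [0.6003, 0.1419, 0.2102]
orientation: [-90.0, -0.2, -16.2]
ft_force: [-0.4, 0.0, 0.7]
opening: 0.0602
rows x,y,z mm [ 58.9 135.5 -28.6] twist 0 t 8.8 pos [0.6003 0.1419 0.2102] ori [-90.   -0.2 -16.2]
```

```bash
python3 -m pendant '[[[60,40,0,-20,0],[60,60,30,-29,0],[60,60,70,-29,0],[60,60,100,-29,0],[60,60,100,-29,0]]]';python3 -m pendant '[[[60,0,0,0,0]]]';python3 - <<'E'
from h import *
go(.6494,.0977,.075)
c,s=snap('wrist','w7.png');items(c,s=s,amin=100)
E
```

```text
time: 9.35
position: [0.6444, 0.1037, 0.1052]
orientation: [-90.1, 0.4, -15.9]
ft_force: [-0.7, -0.7, -0.4]
opening: 0.06
time: 9.45
position: [0.6474, 0.1042, 0.1104]
orientation: [-90.0, -0.1, -15.8]
ft_force: [0.7, -0.3, 1.3]
opening: 0.0602
rows x,y,z mm [ 3.7 35.4 -5.7] twist 0 t 9.4 pos [0.6474 0.1042 0.1104] ori [-90.   -0.1 -15.8]
orange 2434 [245. 227.] [0.6448 0.0986] size mm 38 29 long axis deg from x 165
pale 3243 [169.  30.] [0.5393 0.0926] size mm 31 28 long axis deg from x 73
pale 3316 [216. 145.] [0.5972 0.0974] size mm 38 30 long axis deg from x 155
pale 1285 [457. 281.] [0.7133 0.21  ] size mm 70 9 long axis deg from x 92
pale 1459 [269. 335.] [0.719  0.0926] size mm 96 16 long axis deg from x 93
pale 361 [298. 348.] [0.7343 0.1073] size mm 52 5 long axis deg from x 89
```

View pics/w7.png

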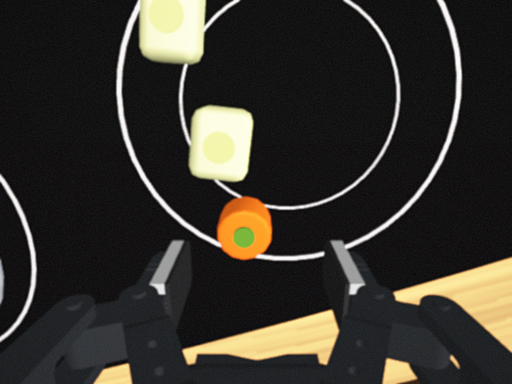

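```bash
python3 -m pendant '[[[60,3,35,-6,0],[60,3,35,-6,0],[30,3,35,-6,0],[0,3,35,-6,0],[0,3,35,-6,0]]]'; python3 -m pendant '[[[0,0,0,0,0],[0,0,0,0,0],[0,0,-50,0,0],[0,0,-100,0,0],[0,0,-140,0,0]]]';python3 -m pendant '[[[0,0,0,0,0]]]';python3 - <<'E'
from h import *
go(.53,.365,.18)
E
```

```text
time: 10.0
position: [0.6494, 0.0978, 0.0769]
orientation: [-89.9, -0.2, -15.8]
ft_force: [0.0, 0.1, 5.9]
opening: 0.0268
time: 10.5
position: [0.6486, 0.0977, 0.2185]
orientation: [-89.9, -0.2, -15.8]
ft_force: [0.8, 0.0, 1.5]
opening: 0.0268
time: 10.6
position: [0.6512, 0.0978, 0.223]
orientation: [-89.7, -0.8, -15.8]
ft_force: [0.5, -0.2, -0.6]
opening: 0.0269
rows x,y,z mm [-189.9   41.4  223.9] twist 0 t 10.6 pos [0.6512 0.0978 0.223 ] ori [-89.7  -0.8 -15.8]
```

```bash
python3 -m pendant '[[[0,-30,0,36,0],[0,-62,0,72,0],[0,-93,0,108,0],[0,-125,0,145,0],[0,-155,0,183,0]]]';python3 -m pendant '[[[0,-34,20,41,0],[0,-34,50,41,0],[0,-34,50,41,0],[60,-34,50,41,0],[60,-34,50,41,0]]]';python3 - <<'E'
from h import *
c,s=snap('top','t3.png');items(c)
c,s=snap('wrist','w8.png')
go(.6004,.1002,.21)
E
```

```text
time: 11.1
position: [0.5475, 0.3174, 0.2146]
orientation: [-90.0, -0.0, -15.8]
ft_force: [0.1, 0.1, -0.4]
opening: 0.0267
time: 11.6
position: [0.5286, 0.3638, 0.166]
orientation: [-89.9, -0.1, -15.9]
ft_force: [-0.3, 0.0, 0.3]
opening: 0.0548
pale 150 [209. 142.] [0.6003 0.1004] size mm 37 32 long axis deg from x 155
pale 151 [211. 165.] [0.5359 0.0956] size mm 41 28 long axis deg from x 159
pale 137 [198. 191.] [0.466  0.1292] size mm 35 33 long axis deg from x 90
rows x,y,z mm [ 141.4  -44.2 -233.6] twist 0 t 11.7 pos [0.5286 0.3637 0.1659] ori [-89.9  -0.1 -15.9]
```

View pics/w8.png

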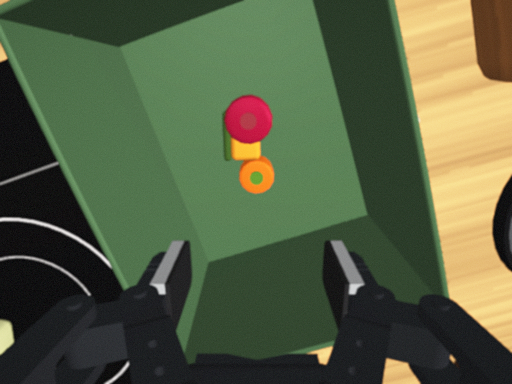

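```bash
python3 -m pendant '[[[60,0,-45,0,0],[60,28,-48,-46,0.3],[60,56,-48,-93,0.6],[60,85,-48,-140,1],[60,112,-48,-186,1]]]';python3 -m pendant '[[[60,29,0,-47,0],[60,29,0,-47,0],[60,29,0,-47,0]]]';python3 - <<'E'
from h import *
go(.6004,.1002,.077)
E
```

```text
time: 12.2
position: [0.5807, 0.169, 0.2136]
orientation: [-89.9, -0.1, -20.9]
ft_force: [0.7, 0.4, -0.5]
opening: 0.0597
time: 12.5
position: [0.591, 0.1151, 0.213]
orientation: [-89.9, -0.1, -21.1]
ft_force: [0.4, -0.3, 0.0]
opening: 0.0598
rows x,y,z mm [ 14.  136.1 -10.7] twist 0 t 12.5 pos [0.591  0.1151 0.213 ] ori [-89.9  -0.1 -21.1]
```

```bash
python3 -m pendant '[[[60,14,30,-11,0],[60,14,75,-11,0],[60,14,105,-11,0],[60,14,135,-11,0],[60,14,135,-11,0]]]';python3 -m pendant '[[[60,0,0,0,0],[30,0,0,0,0],[0,0,0,0,0],[0,0,0,0,0],[0,0,0,0,0]]]';python3 -m pendant '[[[0,0,-50,0,0],[0,0,-100,0,0],[0,0,-140,0,0],[0,0,-140,0,0]]]';python3 - <<'E'
from h import *
go(.46,.35,.18)
E
```

```text
time: 13.0
position: [0.5966, 0.1036, 0.0734]
orientation: [-90.1, 0.4, -20.7]
ft_force: [0.1, 0.8, 0.2]
opening: 0.0602
time: 13.5
position: [0.6007, 0.1024, 0.0794]
orientation: [-89.9, -0.2, -20.8]
ft_force: [-0.3, 0.5, 6.5]
opening: 0.0281
time: 13.9
position: [0.6025, 0.1023, 0.225]
orientation: [-89.7, -0.7, -20.8]
ft_force: [0.6, 0.6, -0.5]
opening: 0.0281
rows x,y,z mm [-221.8   43.2  180.7] twist 0 t 13.9 pos [0.6025 0.1023 0.225 ] ori [-89.7  -0.7 -20.8]
```

```bash
python3 -m pendant '[[[0,-36,0,29,0],[0,-73,0,59,0],[0,-110,0,89,0],[0,-146,0,119,0],[0,-183,0,149,0]]]';python3 -m pendant '[[[0,-38,20,31,0],[0,-38,50,31,0],[0,-38,50,31,0],[60,-38,50,31,0],[60,-38,50,31,0]]]';python3 - <<'E'
from h import *
c,s=snap('top','t4.png');items(c)
c,s=snap('wrist','w9.png')
go(.5359,.0956,.21)
E
```

```text
time: 14.4
position: [0.4801, 0.3077, 0.2173]
orientation: [-90.0, -0.0, -20.8]
ft_force: [0.9, 0.6, -0.5]
opening: 0.0278
time: 14.9
position: [0.4582, 0.3484, 0.1686]
orientation: [-89.9, -0.1, -20.9]
ft_force: [0.1, -0.2, 0.5]
opening: 0.0561
pale 153 [211. 165.] [0.5359 0.0958] size mm 40 29 long axis deg from x 154
pale 135 [198. 191.] [0.4662 0.1293] size mm 33 33 long axis deg from x 1
rows x,y,z mm [ 162.9  -41.5 -208.3] twist 0 t 15.0 pos [0.4582 0.3483 0.1686] ori [-89.9  -0.1 -20.9]
```

View pics/w9.png

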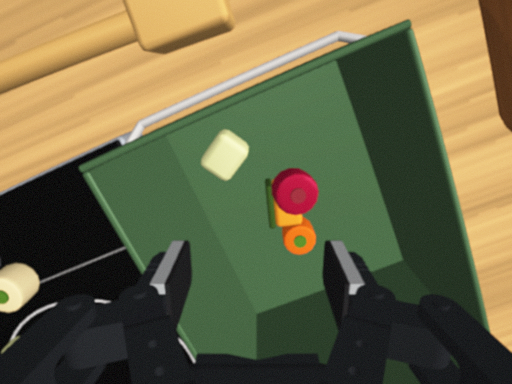

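```bash
python3 -m pendant '[[[60,0,-45,0,0],[60,33,-46,-42,0],[60,66,-46,-84,0],[60,99,-46,-126,0],[60,130,-46,-168,0]]]';python3 -m pendant '[[[60,33,0,-40,0],[60,33,0,-40,0],[60,33,0,-40,0]]]';python3 - <<'E'
from h import *
go(.5359,.0956,.078)
E
```

```text
time: 15.5
position: [0.5162, 0.1552, 0.2144]
orientation: [-89.9, -0.1, -20.8]
ft_force: [1.3, 0.7, 0.7]
opening: 0.0598
time: 15.8
position: [0.5325, 0.1068, 0.2138]
orientation: [-89.9, -0.1, -21.0]
ft_force: [0.4, 0.9, -0.0]
opening: 0.0601
rows x,y,z mm [  7.  135.8  -9.4] twist 0 t 15.8 pos [0.5325 0.1068 0.2138] ori [-89.9  -0.1 -21. ]
```

```bash
python3 -m pendant '[[[60,7,30,-9,0],[60,7,75,-9,0],[60,7,105,-9,0],[60,7,135,-9,0],[60,7,135,-9,0]]]';python3 -m pendant '[[[60,0,0,0,0],[30,0,0,0,0],[0,0,0,0,0],[0,0,0,0,0],[0,0,0,0,0]]]';python3 -m pendant '[[[0,0,-50,0,0],[0,0,-100,0,0],[0,0,-140,0,0],[0,0,-140,0,0]]]';python3 - <<'E'
from h import *
go(.56,.355,.18)
E
```

```text
time: 16.3
position: [0.5324, 0.0989, 0.0749]
orientation: [-90.1, 0.4, -20.7]
ft_force: [0.2, 0.1, 0.4]
opening: 0.0602
time: 16.8
position: [0.5363, 0.0979, 0.0801]
orientation: [-89.9, -0.2, -20.8]
ft_force: [-0.9, 1.0, 6.4]
opening: 0.0258
time: 17.2
position: [0.5383, 0.0978, 0.2253]
orientation: [-89.7, -0.7, -20.8]
ft_force: [1.3, -0.1, 0.5]
opening: 0.0256
rows x,y,z mm [-71.7  45.8 247.9] twist 0 t 17.2 pos [0.5383 0.0978 0.2253] ori [-89.7  -0.7 -20.8]
```

```bash
python3 -m pendant '[[[0,-14,0,45,0],[0,-28,0,92,0],[0,-42,0,138,0],[0,-56,0,184,0],[0,-65,0,225,0]]]';python3 -m pendant '[[[0,-7,20,23,0],[0,-7,50,23,0],[0,-7,50,23,0],[60,-7,50,23,0],[60,-7,50,23,0]]]';python3 - <<'E'
from h import *
c,s=snap('top','t5.png');items(c)
c,s=snap('wrist','w10.png')
go(.4662,.1292,.21,5)
E
```

```text
time: 17.7
position: [0.5537, 0.3335, 0.2183]
orientation: [-90.0, -0.0, -20.8]
ft_force: [1.5, 0.1, -1.2]
opening: 0.0259
time: 18.2
position: [0.557, 0.3547, 0.1701]
orientation: [-89.9, -0.1, -20.9]
ft_force: [-0.1, -0.9, 0.5]
opening: 0.0538
pale 135 [198. 191.] [0.466  0.1294] size mm 35 33 long axis deg from x 90
rows x,y,z mm [  -4.4  -40.5 -242.9] twist -5.17 t 18.3 pos [0.557  0.3547 0.1702] ori [-89.9  -0.1 -20.9]
```

View pics/w10.png

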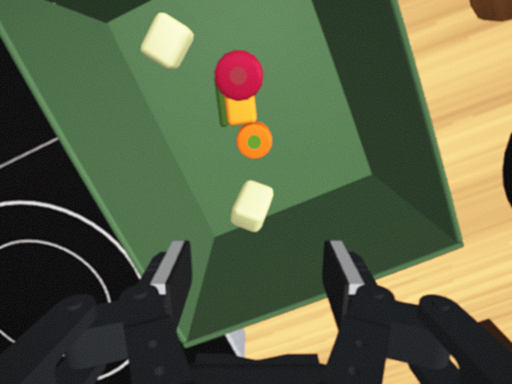

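View pics/t5.png

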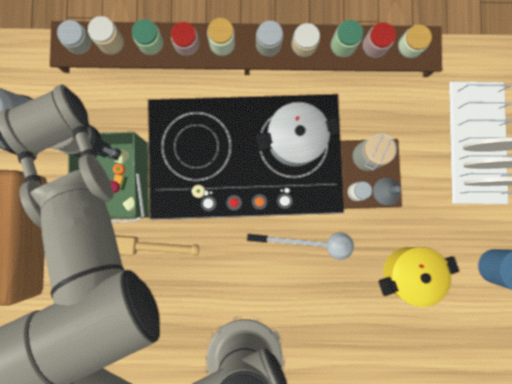

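```bash
python3 -m pendant '[[[60,0,-42,0,0],[60,0,-42,-45,-1.6],[60,-1,-42,-90,-3.2],[60,-2,-42,-135,-4.8],[60,-3,-42,-180,-6.2]]]';python3 -m pendant '[[[60,0,0,0,0]]]';python3 - <<'E'
from h import *
go(.4662,.1292,.079,10)
E
```

```text
time: 18.8
position: [0.4888, 0.1861, 0.2114]
orientation: [-90.0, -0.2, 10.5]
ft_force: [0.9, -0.3, -0.3]
opening: 0.0602
time: 18.9
position: [0.4876, 0.1836, 0.2115]
orientation: [-90.1, -0.0, 10.2]
ft_force: [0.2, -0.9, 0.2]
opening: 0.06
rows x,y,z mm [-30.7 132.5 -49.6] twist 0.04 t 18.9 pos [0.4876 0.1836 0.2115] ori [-90.1  -0.   10.2]
```

```bash
python3 -m pendant '[[[60,-20,0,-32,0],[60,-31,20,-50,0],[60,-31,60,-50,0],[60,-31,90,-50,0],[60,-31,90,-50,0]]]';python3 -m pendant '[[[60,0,0,0,0]]]';python3 - <<'E'
from h import *
go(.4662,.1292,.079)
c,s=snap('wrist','w11.png');items(c,s=s,amin=100)
E
```

```text
time: 19.4
position: [0.4659, 0.1327, 0.1179]
orientation: [-90.0, 0.3, 10.1]
ft_force: [-0.2, -0.5, 0.8]
opening: 0.06
time: 19.5
position: [0.4685, 0.1333, 0.1212]
orientation: [-90.0, -0.1, 10.2]
ft_force: [0.7, 0.2, 0.8]
opening: 0.06
rows x,y,z mm [-3.  42.2 -3.6] twist 0 t 19.5 pos [0.4685 0.1333 0.1212] ori [-90.   -0.1  10.2]
orange 100 [  2. 117.] [ 0.4335 -0.0136] size mm 14 2 long axis deg from x 178
pale 439 [249. 200.] [0.4571 0.1274] size mm 36 30 long axis deg from x 141
pale 139 [250. 216.] [0.4664 0.1296] size mm 13 13 long axis deg from x 10
```

View pics/w11.png

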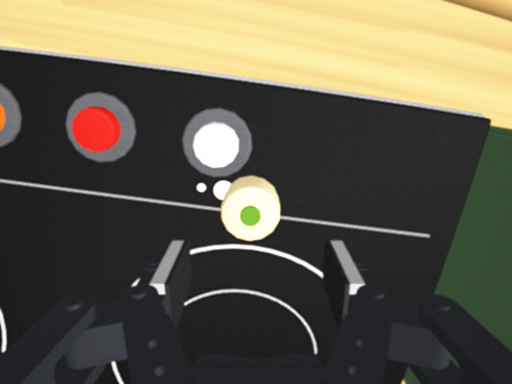

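```bash
python3 -m pendant '[[[60,-3,20,-4,0],[60,-3,41,-4,0],[60,-3,41,-4,0],[30,-3,41,-4,0],[0,-3,41,-4,0]]]'; python3 -m pendant '[[[0,0,0,0,0],[0,0,0,0,0]]]';python3 - <<'E'
from h import *
c,s=snap('wrist','w12.png')
E
python3 -m pendant '[[[0,0,-50,0,0],[0,0,-100,0,0],[0,0,-140,0,0],[0,0,-140,0,0]]]';python3 - <<'E'
from h import *
go(.45,.40,.18)
E
```

```text
time: 20.05
position: [0.4667, 0.129, 0.0808]
orientation: [-90.0, -0.2, 10.2]
ft_force: [-3.0, 0.8, 19.5]
opening: 0.0319
time: 20.25
position: [0.4667, 0.1289, 0.0812]
orientation: [-90.0, -0.2, 10.2]
ft_force: [-1.4, 0.3, 7.3]
opening: 0.0302
time: 20.7
position: [0.4686, 0.1292, 0.2261]
orientation: [-90.0, -0.8, 10.2]
ft_force: [0.6, 0.9, -0.0]
opening: 0.0301
rows x,y,z mm [ 29.1  46.2 269.9] twist 0 t 20.7 pos [0.4686 0.1292 0.2261] ori [-90.   -0.8  10.2]
```

View pics/w12.png

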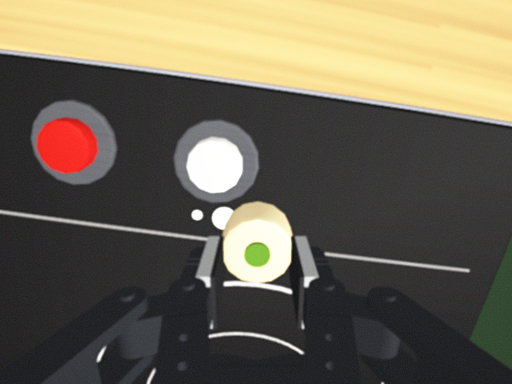

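```bash
python3 -m pendant '[[[0,8,0,46,0],[0,16,0,92,0],[0,22,0,138,0],[0,27,0,184,0],[0,29,0,225,0]]]';python3 -m pendant '[[[0,-2,20,23,0],[0,-2,50,23,0],[0,-2,50,23,0],[60,-2,50,23,0],[60,-2,50,23,0]]]';python3 - <<'E'
from h import *
c,s=snap('top','t6.png');items(c)
c,s=snap('wrist','w13.png')
go(.5,.2,.25)
E
```

```text
time: 21.2
position: [0.4536, 0.3574, 0.2193]
orientation: [-90.0, -0.0, 10.2]
ft_force: [0.4, -0.2, -0.6]
opening: 0.0299
time: 21.7
position: [0.449, 0.3774, 0.1708]
orientation: [-89.9, -0.1, 10.1]
ft_force: [-0.3, 0.3, -0.0]
opening: 0.0578
rows x,y,z mm [  19.2  -79.3 -183.5] twist 0 t 21.8 pos [0.449  0.3774 0.1708] ori [-89.9  -0.2  10.1]
```

View pics/w13.png

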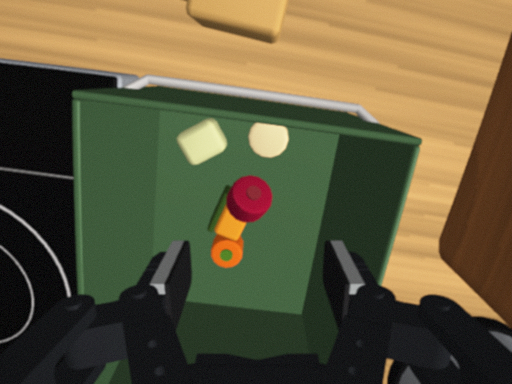

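View pics/t6.png

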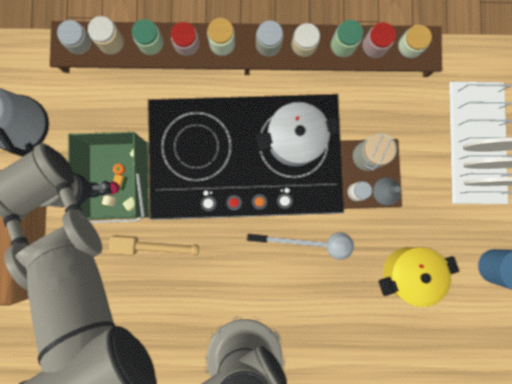

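```bash
python3 - <<'E'
from h import *
go(.57,.05,.25,-82)
E
python3 -m pendant '[[[60,0,-50,0,0],[60,0,-80,0,1.5],[60,16,-80,-40,3],[60,32,-80,-80,4.5],[60,48,-80,-120,6]]]'; python3 - <<'E'
from h import *
go(.57,.05,.25,-82)
E
```

```text
rows x,y,z mm [  61.7  -79.4 -343.5] twist 18.43 t 21.8 pos [0.449  0.3774 0.1708] ori [-89.9  -0.2  10.1]
time: 22.3
position: [0.5174, 0.2666, 0.2507]
orientation: [-89.9, -0.1, -20.1]
ft_force: [0.6, 1.0, 0.1]
opening: 0.0597
rows x,y,z mm [ 123.8    0.7 -185.3] twist 12.38 t 22.3 pos [0.5174 0.2666 0.2507] ori [-89.9  -0.1 -20.1]
```

```bash
python3 -m pendant '[[[85,25,0,-37,1.6],[85,50,0,-74,3.2],[85,75,0,-111,4.8],[85,100,0,-148,6.4],[85,124,0,-185,8]]]'; python3 -m pendant '[[[85,0,0,0,1.6],[85,0,0,0,3.2],[85,0,0,0,4.8],[85,0,0,0,4.8]]]';python3 - <<'E'
from h import *
go(.57,.05,.25,-82)
c,s=snap('wrist','w14.png');c,s=snap('scene','s1.png')
print(s['qpos'])
E
```

```text
time: 22.8
position: [0.571, 0.0495, 0.2504]
orientation: [-89.9, -0.1, -60.2]
ft_force: [1.5, 1.4, 0.9]
opening: 0.0852
time: 23.2
position: [0.5707, 0.0511, 0.2501]
orientation: [-89.9, -0.0, -83.9]
ft_force: [1.1, 0.1, -0.0]
opening: 0.0848
rows x,y,z mm [ 1.1  0.1 -0.9] twist -0.39 t 23.2 pos [0.5707 0.0511 0.2501] ori [-89.9  -0.  -83.9]
[-2.52155541e+00  2.38877105e+01  7.77690135e+01  5.05106101e-03
  7.82484600e+01 -8.84748938e+00]
```

View pics/w14.png

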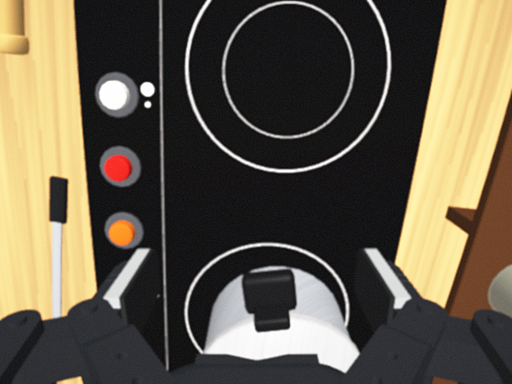

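View pics/s1.png

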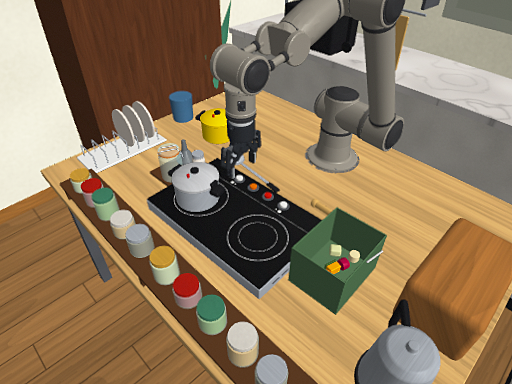

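```bash
python3 - <<'E'
from h import *
c,s=load('w14.png')
a=c['image'][230:384,170:370]; cv2.imwrite('pics/w14z.png',cv2.resize(a,None,fx=4,fy=3.8,interpolation=cv2.INTER_CUBIC))
E
```

```text
(no output)
```

View pics/w14z.png

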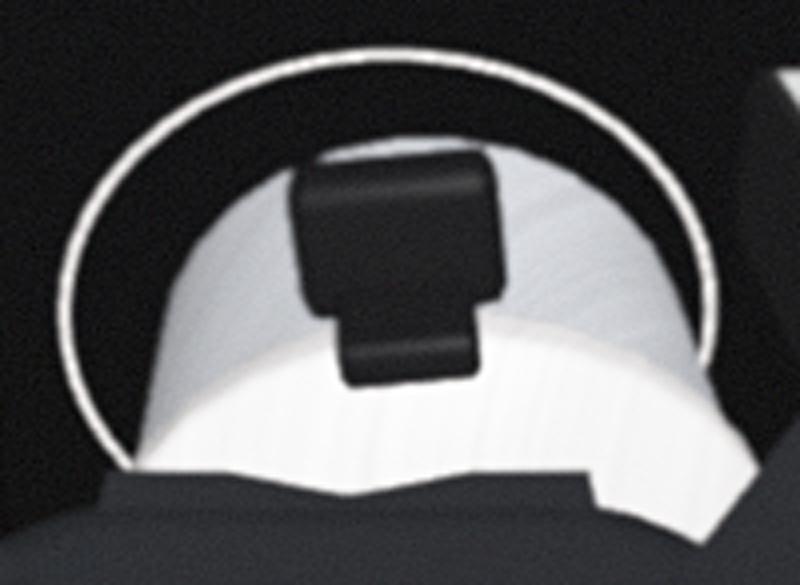

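```bash
python3 - <<'E'
from h import *
c,s=load('w14.png')
q=np.array([(297,200),(494,187),(505,297),(312,312)])/[4,3.8]+[170,230]
W=onz(c,q,.143,s);print(W.round(4)); print([np.linalg.norm(W[k]-W[k-1]).round(4) for k in range(4)])
# outer end top/bottom: front edge (298,170),(488,152)
W2=onz(c,np.array([(296,172),(488,155)])/[4,3.8]+[170,230],.134,s);print(W2.round(4))
d=(W[1]-W[0]);u=d[:2]/np.linalg.norm(d[:2]);print('pot x dir',u,np.degrees(np.arctan2(u[1],u[0])))
d=(W[2]-W[3]);u=d[:2]/np.linalg.norm(d[:2]);print('pot x dir',u,np.degrees(np.arctan2(u[1],u[0])))
# pot base ring (occupied) & free ring: fit white ring in free zone
g=cv2.cvtColor(c['image'],cv2.COLOR_BGR2GRAY)
m=(g>150).astype(np.uint8)
n,l,st,ce=cv2.connectedComponentsWithStats(m)
for i in range(1,n):
    if st[i,2]>150 and st[i,4]<5000 and 180<ce[i][0]<400: 
        pts=np.argwhere(l==i)[:,::-1].astype(float); P=onz(c,pts,.06,s)[:,:2]
        A=np.c_[2*P,np.ones(len(P))];sol=np.linalg.lstsq(A,(P**2).sum(1),rcond=None)[0]
        print(st[i],'ring c',sol[:2].round(4),'r',np.sqrt(sol[2]+sol[:2]@sol[:2]).round(4))
E
```

```text
[[ 0.5686 -0.0338  0.143 ]
 [ 0.6095 -0.0262  0.143 ]
 [ 0.6159 -0.0546  0.143 ]
 [ 0.5746 -0.063   0.143 ]]
[np.float64(0.0299), np.float64(0.0415), np.float64(0.0292), np.float64(0.0421)]
[[ 0.568  -0.0322  0.134 ]
 [ 0.6087 -0.0236  0.134 ]]
pot x dir [0.98326093 0.18220301] 10.498105384396222
pot x dir [0.98010406 0.19848433] 11.44834103522928
[ 185    0  206  173 1631] ring c [0.59   0.1397] r 0.0942
```

```bash
python3 - <<'E'
from h import *
go(.591,-.0405,.12,-79)
E
python3 -m pendant '[[[85,40,0,10,-0.5],[85,80,0,11,-1],[85,88.5,30,11,-1],[85,88.5,60,11,-1],[85,88.5,80,11,-1]]]';python3 -m pendant '[[[85,0,0,0,0],[85,0,0,0,0]]]'; python3 - <<'E'
from h import *
go(.591,-.0405,.12,-79)
c,s=snap('wrist','w15.png')
E
```

```text
rows x,y,z mm [ 93.7 129.8   9.8] twist -0.92 t 23.3 pos [0.5706 0.0515 0.2498] ori [-89.9  -0.  -83.6]
time: 23.8
position: [0.5903, -0.0355, 0.1673]
orientation: [-90.1, 0.0, -78.7]
ft_force: [-0.1, 0.8, -1.1]
opening: 0.085
time: 24.0
position: [0.5914, -0.0349, 0.1698]
orientation: [-90.0, -0.0, -78.7]
ft_force: [0.6, 0.5, 1.2]
opening: 0.0849
rows x,y,z mm [ 5.4 49.8 -1.5] twist 0.06 t 24.0 pos [ 0.5914 -0.0349  0.1698] ori [-90.   -0.  -78.7]
```

View pics/w15.png

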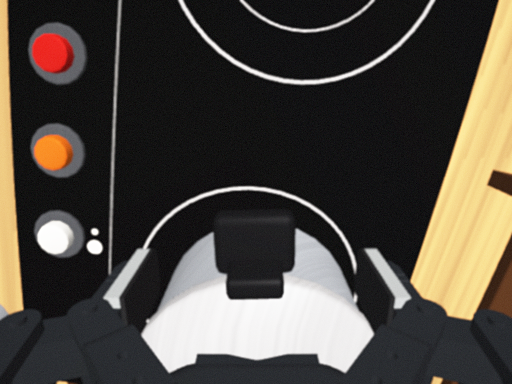

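```bash
python3 - <<'E'
from h import *
c,s=load('w15.png')
W=onz(c,[(216,231),(294,230),(295,270),(217,272)],.143,s);print(W.round(4),W.mean(0))
print(onz(c,[(255,213)],.134,s))
print(proj(c,[(.591,-.0405,.143)],s))
E
```

```text
[[ 0.5691 -0.0395  0.143 ]
 [ 0.6105 -0.0306  0.143 ]
 [ 0.6167 -0.0545  0.143 ]
 [ 0.5737 -0.0644  0.143 ]] [ 0.59251448 -0.04723737  0.143     ]
[[ 0.58850223 -0.02851755  0.134     ]]
[[255.15579018 239.90090611]]
```

Consistent; descend and pinch.

```bash
python3 -m pendant '[[[85,4,20,0,0],[85,4,40,0,0],[85,4,49,0,0],[85,4,49,0,0],[85,4,49,0,0]]]'; python3 -m pendant '[[[60,0,0,0,0],[50,0,0,0,0],[40,0,0,0,0],[35,0,0,0,0],[35,0,0,0,0]]]'; python3 -m pendant '[[[35,0,0,0,0],[35,0,0,0,0],[35,0,0,0,0]]]'; python3 - <<'E'
from h import *
c,s=snap('wrist','w16.png')
print(s['position'],s['ft_force'],s['moment'])
E
```

```text
time: 24.55
position: [0.5925, -0.0389, 0.1213]
orientation: [-89.9, -0.0, -78.8]
ft_force: [-0.5, 0.1, 0.4]
opening: 0.0847
time: 25.05
position: [0.5921, -0.0389, 0.121]
orientation: [-89.9, -0.0, -78.8]
ft_force: [0.2, 1.4, 5.3]
opening: 0.0452
time: 25.35
position: [0.5921, -0.0388, 0.1211]
orientation: [-89.9, -0.0, -78.8]
ft_force: [-0.9, 1.1, 5.6]
opening: 0.0448
[ 0.59213951 -0.03881471  0.12106   ] [-0.874822    1.11681761  5.60624478] [ 0.0757433   0.29490322 -0.10256789]
```

View pics/w16.png

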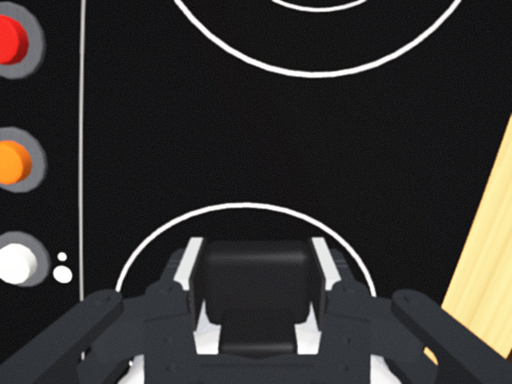

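```bash
python3 -m pendant '[[[35,-8,0,1,0],[35,-20,0,2.5,0],[35,-32,0,4,0],[35,-44,0,5.5,0],[35,-56,0,7,0]]]'; python3 -m pendant '[[[35,-12,0,1.5,0],[35,-24,0,3,0],[35,-36,0,4.5,0],[35,-44,0,5.5,0],[35,-44,0,5.5,0]]]';python3 - <<'E'
from h import *
c,s=snap('wrist','w17.png');c,s=snap('top','t7.png')
print(s['position'],s['ft_force'],s['moment'],s['opening'])
E
```

```text
time: 25.9
position: [0.5886, 0.0161, 0.1209]
orientation: [-89.9, -0.2, -78.8]
ft_force: [1.6, -7.3, 3.1]
opening: 0.0446
time: 26.4
position: [0.5854, 0.0617, 0.1211]
orientation: [-89.9, -0.1, -78.7]
ft_force: [0.7, -0.5, 4.5]
opening: 0.0448
[0.58535261 0.06164943 0.12104142] [ 0.72693204 -0.7434763   5.07016805] [-0.06484257  0.24299917  0.08395272] 0.04479373391252324
```

View pics/w17.png

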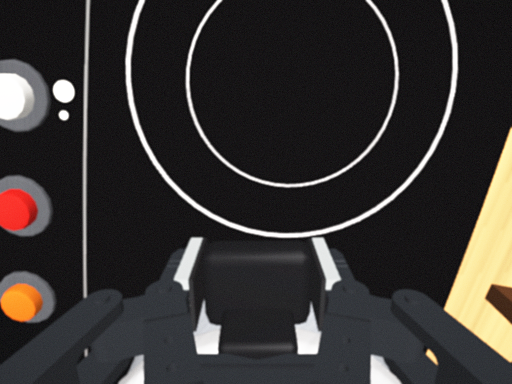

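View pics/t7.png

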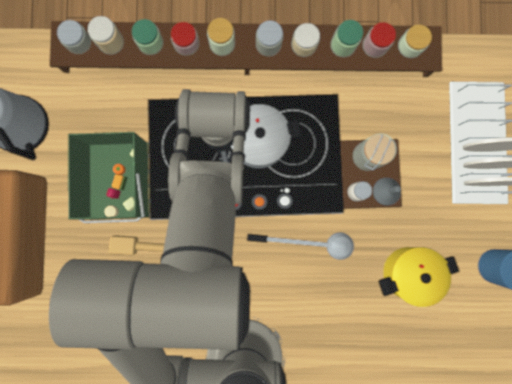

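```bash
python3 -m pendant '[[[35,-10,0,1,0],[35,-22,0,3,0],[35,-34,0,4,0],[35,-46,0,6,0],[35,-58,0,7,0]]]'; python3 -m pendant '[[[35,-12,0,1.5,0],[35,-24,0,3,0],[35,-36,0,4.5,0],[35,-48,0,6,0],[35,-60,0,7.5,0]]]';  python3 -m pendant '[[[35,-12,0,1.5,0],[35,-24,0,3,0],[35,-36,0,4.5,0],[35,-45,0,5.5,0],[35,-45,0,5.5,0]]]'; python3 - <<'E'
from h import *
go(.573,.2332,.121)
c,s=snap('wrist','w18.png');c,s=snap('top','t8.png')
E
```

```text
time: 27.0
position: [0.5812, 0.1185, 0.1209]
orientation: [-89.9, -0.2, -78.8]
ft_force: [1.3, -7.6, 3.9]
opening: 0.0445
time: 27.5
position: [0.5767, 0.1788, 0.1208]
orientation: [-89.9, -0.2, -78.8]
ft_force: [1.1, -7.9, 4.5]
opening: 0.0449
time: 28.0
position: [0.5733, 0.2253, 0.121]
orientation: [-89.9, -0.1, -78.8]
ft_force: [0.0, -3.0, 6.0]
opening: 0.0444
rows x,y,z mm [-7.8  0.   1.3] twist 0 t 28.0 pos [0.5733 0.2253 0.121 ] ori [-89.9  -0.1 -78.8]
```

View pics/w18.png

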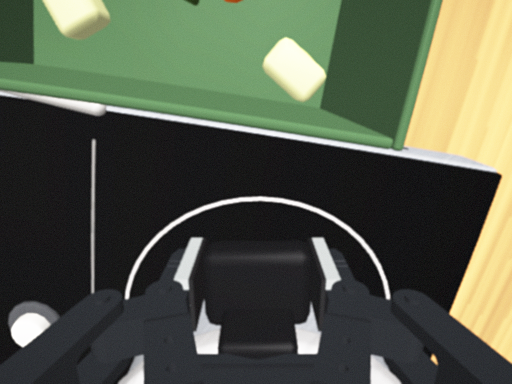

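View pics/t8.png

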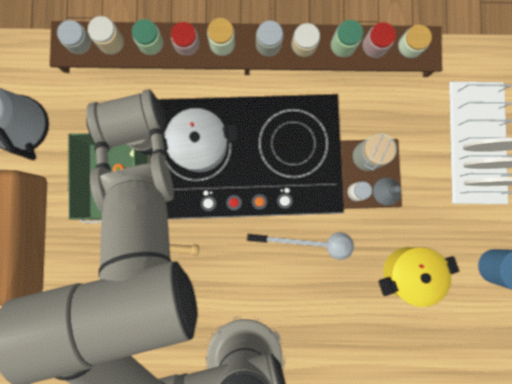

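```bash
cat >> h.py <<'E'
def pot(c,x0,x1):
    im=c['image'];hsv=cv2.cvtColor(im,cv2.COLOR_BGR2HSV)
    m=((hsv[...,2]>95)&(hsv[...,1]<40)).astype(np.uint8);m[:,:x0]=0;m[:,x1:]=0;m[:95]=0;m[180:]=0
    m=cv2.morphologyEx(m,cv2.MORPH_OPEN,np.ones((7,7)))
    n,l,st,ce=cv2.connectedComponentsWithStats(m);i=1+np.argmax(st[1:,4])
    cn=cv2.findContours((l==i).astype(np.uint8),cv2.RETR_EXTERNAL,cv2.CHAIN_APPROX_NONE)[0][0]
    k=cv2.minEnclosingCircle(cn);print('lid',st[i],k,onz(c,[k[0]],.16))
E
python3 - <<'E'
from h import *
c,s=load('t8.png');pot(c,162,235)
# knob
c0,_=load('top0.png')
for cc,r in((c0,(280,320)),(c,(175,215))):
    g=cv2.cvtColor(cc['image'],cv2.COLOR_BGR2GRAY)[110:155,r[0]:r[1]]
    ys,xs=np.where(g<60);p=(np.median(xs)+r[0],np.median(ys)+110);print(p,onz(cc,[p],.183))
E
```

```text
lid [ 165  108   62   63 2993] ((195.70298767089844, 139.65472412109375), 32.35671615600586) [[0.59093967 0.12810703 0.16      ]]
(np.float64(300.0), np.float64(130.0)) [[ 0.61342801 -0.13470131  0.183     ]]
(np.float64(194.0), np.float64(135.0)) [[0.59813861 0.12970478 0.183     ]]
```

```bash
python3 -m pendant '[[[35,-4,0,0,0],[35,-8,0,0,0],[35,-11,0,0,0],[35,-11,0,0,0],[35,-11,0,0,0]]]'; python3 -m pendant '[[[46,0,0,0,0],[56,0,0,0,0],[66,0,0,0,0],[80,0,0,0,0],[85,0,0,0,0]]]';python3 -m pendant '[[[85,0,-15,0,0],[85,0,-40,0,0],[85,0,-80,0,0],[85,0,-110,0,0],[85,0,-110,0,0]]]'; python3 - <<'E'
from h import *
c,s=snap('wrist','w19.png')
go(.45,0.2,.23,-79)
E
```

```text
time: 28.6
position: [0.5714, 0.2349, 0.1209]
orientation: [-89.9, -0.1, -78.8]
ft_force: [0.1, -6.4, 5.0]
opening: 0.0449
time: 29.1
position: [0.5702, 0.2365, 0.1198]
orientation: [-90.0, 0.0, -78.8]
ft_force: [0.0, 0.6, -0.2]
opening: 0.0853
time: 29.6
position: [0.5724, 0.237, 0.2352]
orientation: [-89.5, 0.1, -78.8]
ft_force: [0.0, -0.4, 1.3]
opening: 0.0851
rows x,y,z mm [  12.4    1.8 -126.2] twist 0.04 t 29.6 pos [0.5713 0.2367 0.2324] ori [-89.7   0.  -78.8]
```

View pics/w19.png

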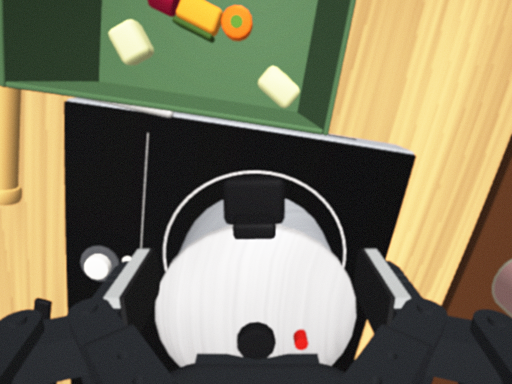

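```bash
python3 - <<'E'
from h import *
go(.437,.034,.24,0)
E
python3 -m pendant '[[[40,0,-25,0,-1.5],[0,43,-25,-36,-3],[0,86,-25,-72,-4.5],[0,129,-25,-108,-6],[0,172,-20,-144,-7.5]]]'; python3 - <<'E'
from h import *
go(.437,.034,.20,0)
E
```

```text
rows x,y,z mm [ 172.7   -8.5 -171.1] twist -15.76 t 29.6 pos [0.5713 0.2367 0.2324] ori [-89.7   0.  -78.8]
time: 30.15
position: [0.4727, 0.0598, 0.2505]
orientation: [-90.1, 0.1, -40.9]
ft_force: [1.2, -0.8, 0.7]
opening: 0.012
rows x,y,z mm [-10.   50.6 -42.8] twist -8.19 t 30.1 pos [0.4727 0.0598 0.2505] ori [-90.1   0.1 -40.9]
```

```bash
python3 -m pendant '[[[0,-5,15,-20,-1.6],[0,-8,30,-35,-3.2],[0,-8,45,-35,-4.8],[0,-8,50,-35,-6.4],[0,-8,50,-35,-8]]]';  python3 -m pendant '[[[0,0,0,0,0]]]';python3 - <<'E'
from h import *
go(.437,.034,.09,0)
c,s=snap('wrist','w20.png');c,s=snap('top','t9.png');c,s=snap('scene','s2.png')
E
```

```text
time: 30.65
position: [0.4438, 0.04, 0.1996]
orientation: [-90.0, 0.2, -1.0]
ft_force: [-0.9, -0.2, 0.1]
opening: -0.0
time: 30.75
position: [0.4444, 0.04, 0.2004]
orientation: [-90.0, 0.2, -1.2]
ft_force: [0.5, -1.0, -0.9]
opening: -0.0002
rows x,y,z mm [ -7.  110.4  -6.2] twist -0.25 t 30.8 pos [0.4444 0.04   0.2004] ori [-90.    0.2  -1.2]
```

View pics/w20.png

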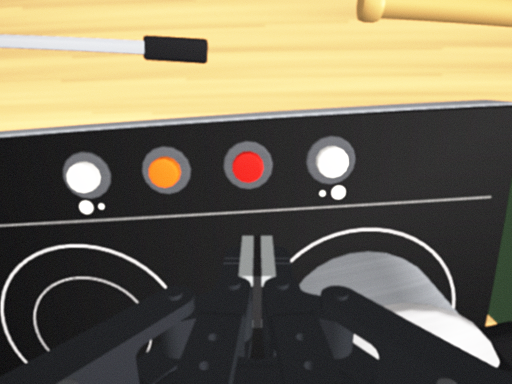

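View pics/t9.png

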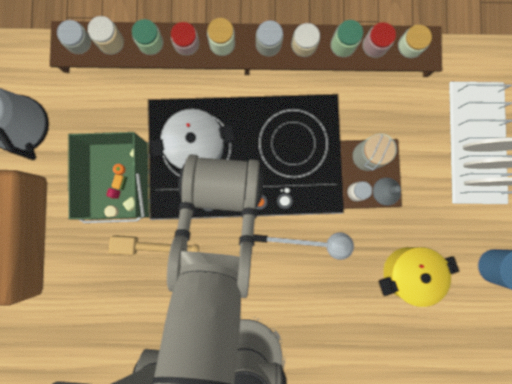

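View pics/s2.png

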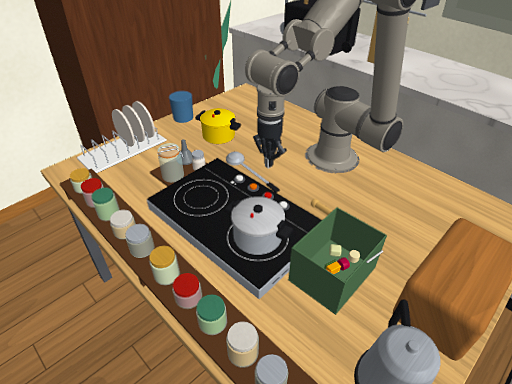

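```bash
python3 - <<'E'
from h import *
c,s=load('t9.png');pot(c,155,232)
a=cv2.imread('pics/s2.png')[180:290,180:330]
cv2.imwrite('pics/s2z.png',cv2.resize(a,None,fx=5,fy=5,interpolation=cv2.INTER_CUBIC))
c,s=load('w20.png')
for p in [(332,161),(248,167),(166,172),(84,177)]: print(onz(c,[p],.072,s).round(4))
c,s=load('s2.png')
# base silhouettes: projected ring, and pot base circle candidates
E
```

```text
lid [ 161  109   71   71 3589] ((200.15040588378906, 148.15040588378906), 43.628013610839844) [[0.56922838 0.11646271 0.16      ]]
[[0.4298 0.1024 0.072 ]]
[[0.4333 0.0339 0.072 ]]
[[ 0.436  -0.0337  0.072 ]]
[[ 0.4386 -0.1033  0.072 ]]
```

View pics/s2z.png

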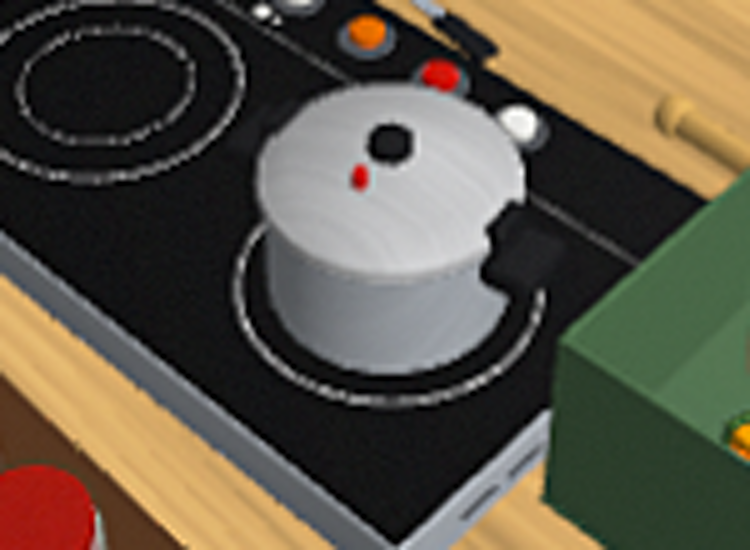

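```bash
python3 -m pendant '[[[0,-8,30,-6,-0.2],[0,-8,75,-6,-0.2],[0,-8,105,-6,-0.2],[0,-8,115,-6,-0.2],[0,-8,115,-6,-0.2]]]'; python3 -m pendant '[[[0,0,0,0,0]]]'; python3 - <<'E'
from h import *
go(.436,.034,.068)
c,s=snap('wrist','w21.png')
E
```

```text
time: 31.4
position: [0.4365, 0.0342, 0.0859]
orientation: [-90.0, 0.1, -0.4]
ft_force: [-0.1, 0.0, 0.8]
opening: -0.0
time: 31.5
position: [0.4381, 0.0341, 0.0877]
orientation: [-90.0, -0.1, -0.3]
ft_force: [0.1, -0.3, -0.1]
opening: -0.0003
rows x,y,z mm [-2.2 19.7 -0.1] twist 0 t 31.5 pos [0.4381 0.0341 0.0877] ori [-90.   -0.1  -0.3]
```

View pics/w21.png

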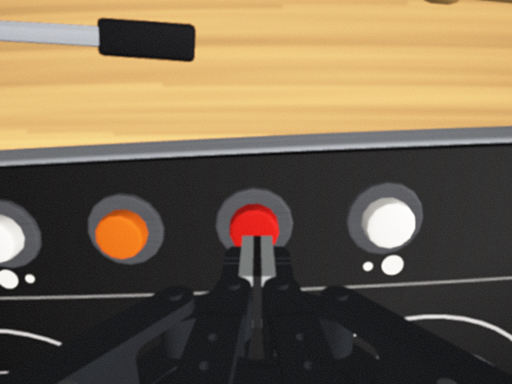

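```bash
python3 - <<'E'
from h import *
c,s=load('w21.png'); print(onz(c,[(254,226),(389,222),(122,234)],.072,s).round(4))
E
python3 -m pendant '[[[0,-3,8,0,0],[0,-3,14,0,0],[0,-3,18,0,0],[0,-3,21,0,0],[0,-3,21,0,0]]]'; python3 -m pendant '[[[0,0,0,0,0]]]'
```

```text
[[ 0.4307  0.0335  0.072 ]
 [ 0.4291  0.1018  0.072 ]
 [ 0.4349 -0.0342  0.072 ]]
time: 32.05
position: [0.4342, 0.0342, 0.0668]
orientation: [-90.0, -0.0, -0.3]
ft_force: [-5.5, 1.2, 17.0]
opening: -0.0001
time: 32.15
position: [0.4341, 0.0342, 0.0668]
orientation: [-90.0, -0.0, -0.3]
ft_force: [-5.6, -0.8, 18.0]
opening: -0.0001
```

```bash
python3 -m pendant '[[[0,0,-15,0,0],[0,0,-30,0,0],[0,0,-30,25,0],[0,-2,-30,68,0],[0,-2,-30,68,0]]]'; python3 -m pendant '[[[0,0,0,0,0]]]'; python3 - <<'E'
from h import *
c,s=snap('wrist','w22.png')
go(.432,.103,.067)
E
```

```text
time: 32.65
position: [0.432, 0.1054, 0.0957]
orientation: [-89.9, -0.0, -0.1]
ft_force: [-0.5, -0.5, 0.2]
opening: -0.0001
time: 32.75
position: [0.4322, 0.1028, 0.0955]
orientation: [-90.0, 0.0, -0.2]
ft_force: [-0.2, -1.4, -0.4]
opening: 0.0002
rows x,y,z mm [-0.3 28.5  0.9] twist 0 t 32.8 pos [0.4323 0.1021 0.0955] ori [-90.    0.   -0.2]
```

View pics/w22.png

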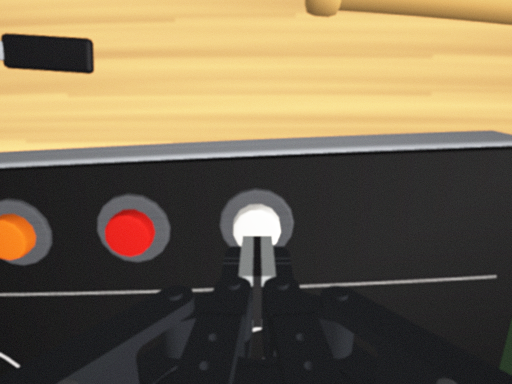

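Centred over the left white key (257,222); red is back up. Press.

```bash
python3 -m pendant '[[[0,-1,12,0,0],[0,-1,20,0,0],[0,-1,25,0,0],[0,-1,29,0,0],[0,-1,29,0,0]]]'; python3 -m pendant '[[[0,0,0,0,0]]]'; python3 -m pendant '[[[0,0,-15,0,0],[0,0,-30,0,0],[0,0,-30,-45,0],[0,4,-30,-90,0],[0,5,-30,-139,0]]]'; python3 -m pendant '[[[0,0,0,0,0],[0,0,0,0,0]]]'; python3 - <<'E'
from h import *
c,s=snap('wrist','w23.png')
go(.437,-.0355,.067)
E
```

```text
time: 33.3
position: [0.4312, 0.1014, 0.067]
orientation: [-90.0, 0.0, -0.3]
ft_force: [-3.3, -3.6, 6.3]
opening: 0.0003
time: 33.4
position: [0.4313, 0.1014, 0.067]
orientation: [-90.0, 0.0, -0.3]
ft_force: [-2.4, -4.0, 6.8]
opening: 0.0001
time: 33.9
position: [0.4362, -0.0382, 0.0969]
orientation: [-90.0, -0.1, -0.2]
ft_force: [1.4, -0.5, 0.8]
opening: 0.0
time: 34.1
position: [0.4357, -0.0381, 0.0966]
orientation: [-90.0, -0.0, -0.5]
ft_force: [-0.6, 0.0, -0.1]
opening: 0.0001
rows x,y,z mm [ 1.5 29.5  1.4] twist 0 t 34.1 pos [ 0.4355 -0.0369  0.0965] ori [-90.    0.   -0.4]
```

View pics/w23.png

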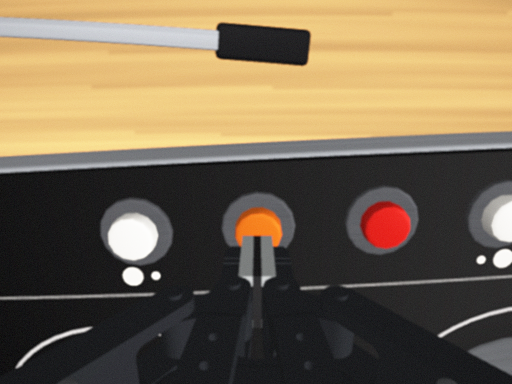

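```bash
python3 -m pendant '[[[0,-1,12,1,0],[0,-1,20,1,0],[0,-1,26,1,0],[0,-1,31,1,0],[0,-1,31,1,0]]]'; python3 -m pendant '[[[0,0,0,0,0]]]'; python3 -m pendant '[[[0,0,-20,0,0],[0,0,-60,0,0],[0,0,-110,0,0],[0,0,-150,0,0],[0,0,-150,0,0]]]'; python3 - <<'E'
from h import *
go(.30,-.35,.3)
c,s=snap('wrist','w24.png')
E
```

```text
time: 34.65
position: [0.4344, -0.0347, 0.0668]
orientation: [-89.9, 0.0, -0.2]
ft_force: [-5.5, 5.1, 17.5]
opening: 0.0003
time: 34.75
position: [0.4345, -0.0347, 0.0667]
orientation: [-89.9, 0.0, -0.3]
ft_force: [-5.8, 4.9, 19.3]
opening: -0.0001
time: 35.25
position: [0.4376, -0.0361, 0.2207]
orientation: [-90.2, -0.6, -0.2]
ft_force: [1.0, -0.1, 0.0]
opening: 0.0001
rows x,y,z mm [-135.4  -79.9 -314.7] twist 0 t 35.2 pos [ 0.4376 -0.0361  0.2207] ori [-90.2  -0.6  -0.2]
```

View pics/w24.png

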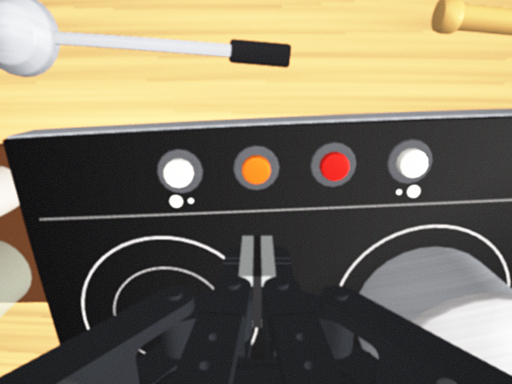

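```bash
python3 -m pendant '[[[0,-10,-20,-40,0],[0,-20,-40,-80,0],[0,-30,-60,-120,0],[0,-40,-80,-160,0],[0,-50,-80,-200,0]]]'; python3 -m pendant '[[[0,-10,0,-40,0],[0,-20,0,-80,0],[0,-30,0,-120,0],[0,-30,0,-120,0],[0,-30,0,-120,0]]]'; python3 - <<'E'
from h import *
c,s=snap('top','t10.png');pot(c,150,232);items(c);c,s=snap('scene','s3.png')
E
```

```text
time: 35.8
position: [0.3837, -0.2373, 0.2965]
orientation: [-90.1, -0.1, -0.3]
ft_force: [1.2, 0.7, -0.2]
opening: -0.0
time: 36.3
position: [0.3525, -0.3554, 0.2935]
orientation: [-89.8, 0.1, -0.4]
ft_force: [0.4, -0.3, -0.3]
opening: -0.0002
lid [ 161  109   62   63 3030] ((191.54464721679688, 139.91964721679688), 32.948646545410156) [[0.59015376 0.13865465 0.16      ]]
```

View pics/t10.png

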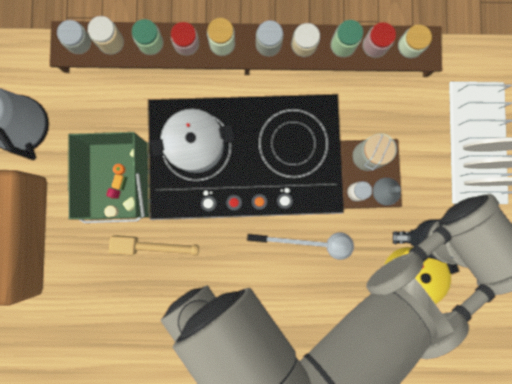

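View pics/s3.png

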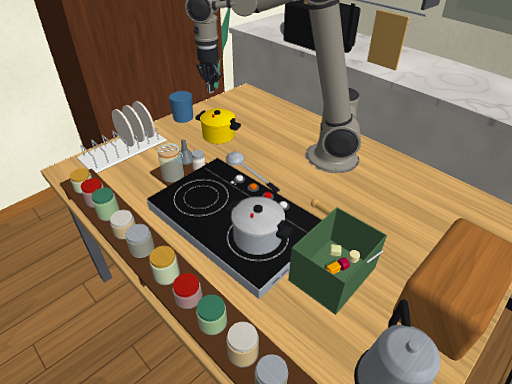

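```bash
python3 -c "
from bench import arm
print(arm.close_job())"
```

```text
the job is handed in; nothing more can be done
None
```

The job is done and handed in; the last pictures, at about 36 s, show everything in place.

- **Trimmings:** All six on the hob (one carrot, the beet, the pumpkin, both stumps and the parsnip) went into the caddy. The last pictures show none left on the hob.
- **Cooker:** I slid it by its left ear onto the left ring, without lifting it. Its measured centre is (0.590, 0.139), within about 3 mm of the ring centre, and the base has 20 mm of margin to the ring's outer edge.
- **Keys:** I pressed red, then the left white, then orange, each until it bottomed out with the tip at about 0.067 m. Peak upward forces were about 18, 7 and 19 N. All four keys were back up in the picture taken afterwards. There is no readout of the key joints, so the presses are judged from depth and force only.
- **Bystanders:** Jar, funnel, tamper, ladle and salt jar look unmoved, and the right zone's key was not touched.
- **Mended or disagreeing:** The first beet grasp was off centre and I redid it before lifting. The wrist and top cameras disagreed by 3 to 6 mm on the key positions, so I aimed between the two.

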